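# Dock a hard drive in the free rack bay and select that bay

### The job

Take the hard drive out of the leaning cradle along its slope, without wrenching it against the cradle, and stand it upright, on the same long edge, in the free bay of the drive rack with its connector end towards the connectors, pushing it steadily back, without slamming it, until the connector is fully home. Then, with the drive connected, turn the selector knob from off to that bay's position, and let everything go. Do not disturb the parked drives, the screwdriver or the parts tray.

Things in the scene. Friction and masses are not known exactly. Their poses are not given: they have to be found in the camera images.
- drive_center (a point): Centre of the hard drive to dock: solid slab 147 long, 102 tall, 26 mm thick, 0.5-0.75 kg, the only one in the cradle. x: along its length to the connector end; y: through the thickness (bright cover +y, circuit board -y); z: from the long edge it stands on to its upper long edge. Starts lying back 40 deg, upper edge towards the robot, 1-2 mm play. Grip across the 26 mm at the upper edge.
- drive_plug_end (a point): Middle of the drive's connector end face (small black plug in it), 73.5 mm from its centre; must face the rack's connectors.
- cradle: Bent aluminium cradle, fixed. Origin under its base, y along the drive (connector end at +y), z up. The middle of the drive's lower edge rests 28 mm above the origin; the drive slopes 40 deg from vertical, up towards -x. The back rest reaches 49 mm up the slope, the front lip 15 mm; above these both faces are free. Lift the drive 25 mm along the slope before turning it.
- rack: Drive rack, fixed: grey base 220 (x) by 214 (y), 12 mm thick. Origin under its centre, x along the bays to the connectors at the rear, z up. Bays at y = +62 (left, 1 stud), 0 (middle, 2) and -62 mm (right, 3): slots 30 mm wide between black rails with rounded tops, 49 mm above the bench, x -70 to +60 mm. A green cross bar at the rear, 62 mm high, carries the connectors.
- card: White card, 85 by 22 mm, flat on the floor of the free bay (the only one without a parked drive). Origin on the bay's floor (12 mm above the bench), mid-width, at rack x = -12 mm; axes as the rack's. A docked drive's centre is 51 mm above it and 18 to 26 mm to +x: the cross bar is adjustable, so find home by feel. Lower the drive with its centre at card x = -5 mm or less, then push it to +x.
- plug_left (a joint): How far the left bay's black connector block (20 mm wide, mid-bay, 16 to 56 mm above the bench) is pushed back, m: 0 at the start, 0.008 fully home at a firm stop. It takes about 6 N all along, plus the drive's friction on the floor (up to 7 N), and stays where it is left. Pushed from high up the drive tends to tip and jam; low on its end face it slides.
- plug_middle (a joint): The same for the middle bay.
- plug_right (a joint): The same for the right bay.
- selector: Selector box, fixed: 100 by 100 mm, 50 mm tall, knob in the middle of its top. Origin under its centre, x away from the robot, z up. White marks round the knob: a dash (off) at 45 deg to the left (+y) of +x, then clockwise one dot (left bay) at 15 deg left, two dots (middle bay) 15 deg right, three dots (right bay) 45 deg right.
- dial_grip (a point): Point on the knob's upright axis, 74 mm above the bench; its x axis is where the white pointer line points. The black grip bar is 60 mm long (along the pointer), 14 mm wide, from 55 to 88 mm above the bench, on a round skirt of 31 mm radius whose top is 55 mm above the bench.
- dial (a joint): Knob angle, rad, growing clockwise seen from above: 0 off, 0.524 left bay, 1.047 middle bay, 1.571 right bay. A spring detent holds it at each (up to about 0.15 N m to leave one).
- parked_a_center (a point): Centre of a parked drive, same kind, standing in a bay clear of its connector. Not to be disturbed.
- parked_b_center (a point): Centre of the other parked drive. Not to be disturbed.
- screwdriver: Loose blue screwdriver, 190 mm long, on the bench. Not to be disturbed.
- tray: Loose clear parts tray, 150 by 110 by 35 mm, origin under its centre. Not to be disturbed.
Not all that is in view belongs to the job. What is shaped like the selector but pink is not meant.

How it is judged:
On the way, in this order (a step that is already met when the one before it is completed fails the run):
1. the drive stands in the free bay with that bay's connector fully home (y of drive_center in the frame of card between -0.005 and 0.005 m and z of drive_center in the frame of card between 0.047 and 0.056 m and x of drive_center in the frame of card between 0.014 and 0.031 m and angle between drive_center's own z axis and vertical below 0.125 rad and x of drive_plug_end in the frame of card above 0.08 m and ((y of card in the frame of rack between 0.03 and 0.09 m and value of joint plug_left above 0.0065 m) or (y of card in the frame of rack between -0.03 and 0.03 m and value of joint plug_middle above 0.0065 m) or (y of card in the frame of rack between -0.09 and -0.03 m and value of joint plug_right above 0.0065 m))), for 0.2 s.
2. the selector stands at that bay's position (((y of card in the frame of rack between 0.03 and 0.09 m and value of joint dial between 0.403599 and 0.643599 rad) or (y of card in the frame of rack between -0.03 and 0.03 m and value of joint dial between 0.927198 and 1.1672 rad) or (y of card in the frame of rack between -0.09 and -0.03 m and value of joint dial between 1.4508 and 1.6908 rad))), for 0.2 s.
At the end, for the whole second after the job is handed in: Drive at rest, upright (7 degrees) on its long edge, connector end to the rear, on the free bay's floor, centre within 5 mm of the bay's middle, 47-56 mm above and 14-31 mm behind the card's middle; that bay's connector at least 6.5 of 8 mm back; knob within 0.12 rad of that bay's position (all of step 1 and ((y of card in the frame of rack between 0.03 and 0.09 m and value of joint dial between 0.403599 and 0.643599 rad) or (y of card in the frame of rack between -0.03 and 0.03 m and value of joint dial between 0.927198 and 1.1672 rad) or (y of card in the frame of rack between -0.09 and -0.03 m and value of joint dial between 1.4508 and 1.6908 rad)) and linear speed of drive below 0.01 m/s and angular speed of drive below 0.05 rad/s); the robot touches nothing.
It fails at once if the drive is wrenched against the cradle (over 38 N) (contact force between drive and cradle above 38 N).
It fails at once if the drive is slammed into the connector (the connector is driven back faster than 0.15 m/s) (velocity of joint any of plug_left, plug_middle, plug_right above 0.15 m/s).
It fails at once if the knob is turned to a bay's position before the drive is connected (value of joint dial above 0.3 rad and not ((y of card in the frame of rack between 0.03 and 0.09 m and value of joint plug_left above 0.0065 m) or (y of card in the frame of rack between -0.03 and 0.03 m and value of joint plug_middle above 0.0065 m) or (y of card in the frame of rack between -0.09 and -0.03 m and value of joint plug_right above 0.0065 m))).
It fails at once if a parked drive is moved more than 8 mm or tipped more than 6 degrees (distance of any of parked_a_center, parked_b_center from where it was at the start of the episode above 0.008 m or angle between any of parked_a_center, parked_b_center's own z axis and vertical above 0.105 rad).
It fails at once if the screwdriver or the parts tray is moved more than 15 mm (distance of any of screwdriver, tray from where it was at the start of the episode above 0.015 m).
It also fails if it takes over 69 s, if anything falls off the work surface, if the arm or the gripper's body presses on something with over 40 N, if the wrist force passes 120 N, or if a joint passes its speed limit or range.

### The arm

A 7-joint arm with a two-finger parallel gripper is mounted at the origin on the work surface. World frame = base frame: x ahead of the robot, y to its left, z up, the work surface at z = 0. Lengths are in m, angles in rad, forces in N, time in s.
With the tool pointing down it reaches from about 0.4 to 0.9 m from the base axis. Payload 5.5 kg.
Tool frame: the origin (TCP) lies midway between the tips of the shut fingers; the grasp point (between the pads) lies 19 mm behind it; z points along the fingers, y is the line along which they close (so a half turn about z gives the same grasp; the last joint's range is limited). The gripper opens to 92 mm and grips with 3 to 60 N. Pads are 19 mm wide; open, the fingers measure 130 mm over their backs; the gripper's body (75 mm by 190 mm) begins 47 mm behind the grasp point.
Start: joints at [1.52, 0.501, -0.427, 1.55, 0.221, 1.138, -0.21], TCP at [0.201, -0.618, 0.227] pointing down, gripper open.
Joint ranges: [-2.88, 2.88], [-0.31, 2.03], [-1.54, 1.56], [0.2, 2.42], [-1.41, 4.55], [0.19, 2.02], [-2.57, 2.57]. Speed limits (rad/s): [2.57, 2.57, 3.14, 3.14, 3.14, 3.14, 3.14].

### API

Orientations are given as a rotation vector (axis times angle).
In Python, from workcell import r, eyes gives the robot as it stands.
- The arm moves only by the shell command python3 -m pendant 'ROWS' [FORCE]. ROWS is JSON, a list of rows, each an object with "gripper": the gripper command: -1 is shut, 1 is fully open, values between are in proportion; "linear": the shift along the tool's x, y, z each as a share of 500 mm, from -1 to 1, a list of three; "delta_rot": the turn, a rotation vector about the tool's x, y, z each as a share of 120 degrees, from -1 to 1, a list of three. A call has 1 to 5 rows; each row is the pose to reach, as a shift and turn from the pose commanded when the call began, along the tool's axes at that moment; what a row does not reach only later rows make up. A row lasts 1/10 s, in which the tool goes at most 50 mm and 8.59 degrees, less where a joint would pass 70% of its speed; a pose out of reach is approached as far as the arm can. A call with a number of a shift or a turn outside -1 to 1 is refused whole. A call with a gripper value outside its range is refused whole. The fingers move at their own pace and stop on an object; FORCE is the grip in N (left out, the last holds). Time passes only in rows, so rows that repeat a pose let the fingers close. It gives the time, the measured TCP pose, the force, the opening and the grip force at its end, in the units of the state.
- r.sense(): the state, without advancing time (a new reading comes with each control period).
- eyes.capture(name): name is "scene" or "side" or "wrist"; returns (picture, depth): 384x512x3 uint8, red, green, blue; 384x512 float32, m along the optical axis (not along the pixel's ray), 0 where there is no reading.
- eyes.camera_params(name): a dict with "fx", "fy", "cx", "cy" (pixels), "R" (3x3) and "t" (3): a world point X has camera coordinates R X + t. Camera axes: x right, y down, z forward; pixel columns grow to the right and rows downward; lengths in m; the calibration is good to about 2 mm. A picture is of the moment at which its call begins: read the wrist's pose just before it. camera_params takes no time and is no camera call; for the wrist camera it gives the pose at the moment of the call.
- r.finish_job(): hands the job in; it is judged then, once.
The state is a dict: "clock": time; "joint_positions": joint angles; "joint_vel": joint speeds; "tau": joint torques, N m; "position": TCP position; "tool_rot": TCP orientation; "force": force on the tool from outside, world axes, zero at the start; "wrist_torque": the same for the moment, N m; "grip_width": finger opening in m; "grip_force": force on a finger pad.
Only numpy, scipy, OpenCV 4.12 (cv2) and the standard library are available. Lean on these libraries where they do the work, as an engineer would, in place of code of your own. Each camera call takes 0.05 s, during which the arm holds its last target. There are 200 camera calls.

## Working session

There is one attempt and no reset: what is moved stays moved. The work goes in short steps, Python scripts to look and compute and a shell command to move; the robot and the scene stay as the last step left them, time stands still between calls to the robot, and variables do not carry over. Pictures are saved under pics/ and viewed, at most 12 in all, crops included, and the job is handed in when it is done.

```bash
ls; mkdir -p pics; python3 - <<'E'
from workcell import r,eyes
import cv2,numpy as np
for n in("scene","side"):
    p,d=eyes.capture(n); cv2.imwrite(f"pics/{n}0.png",p[:,:,::-1]); np.savez(f"{n}0.npz",p=p,d=d,**eyes.camera_params(n))
    c=eyes.camera_params(n); print(n,-c["R"].T@c["t"],c["R"][2], c["fx"])
print(r.sense())
E
```

```text
pics
scene [1.15076063 0.83497275 0.87856026] [-0.48603854 -0.60732214 -0.62843166] 443.4174303988239
side [ 0.16721108 -0.409747    0.76274599] [ 0.36855124  0.51578687 -0.77339116] 404.8760002661742
{'clock': 0.1, 'joint_positions': array([ 1.52019585,  0.50174076, -0.42680496,  1.55131613,  0.22077804,
        1.13831876, -0.21030247]), 'joint_vel': array([-0.00191906, -0.00245114,  0.00014436, -0.001255  , -0.00020722,
       -0.00075055,  0.00052152]), 'tau': array([-1.03643088e-02, -5.67872036e+01, -5.83828434e+00, -2.79913098e+01,
       -6.90503418e-02,  2.41903681e-02,  5.58459442e-05]), 'position': array([ 0.20041301, -0.6176771 ,  0.22580241]), 'tool_rot': array([-3.10129199e+00, -4.90671515e-01,  3.08540686e-04]), 'force': array([ 0.19519823, -0.46854481, -0.29610108]), 'wrist_torque': array([-0.01481017, -0.02461071, -0.01254931]), 'grip_force': 0.0, 'grip_width': 0.09206737908430233}
```

View pics/scene0.png

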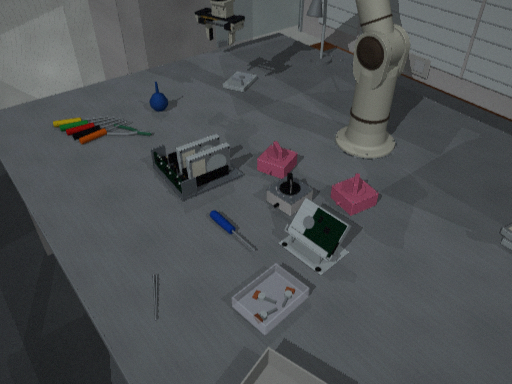

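View pics/side0.png

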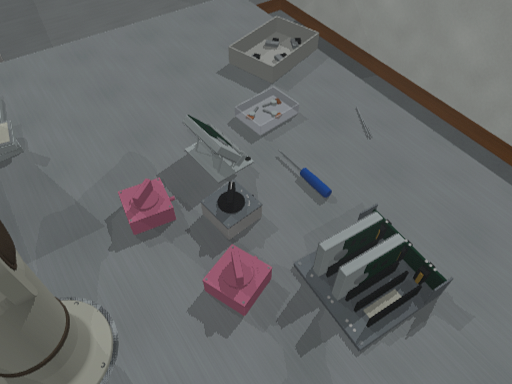

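The side view shows the rack at about (370,280) with its free bay (white card at (380,303)) on the -y side. The cradle and drive are at (217,140), the grey selector at (232,207), the screwdriver at (312,180) and the tray at (267,110). There are two pink decoys, at (147,203) and (238,278). Of the three selector-shaped things, only the grey one at (232,207) isn't pink, so it is the one meant. I'll enlarge to confirm.

```bash
cat > h.py <<'E'
import numpy as np,cv2
from workcell import r,eyes
def load(n): return dict(np.load(n+".npz"))
def world(c,uv,z=None):
    u,v=np.atleast_2d(uv).astype(float).T; ray=np.c_[(u-c["cx"])/c["fx"],(v-c["cy"])/c["fy"],np.ones(len(u))]
    o=-c["R"].T@c["t"]
    if z is None: return ((ray*c["d"][v.astype(int),u.astype(int)][:,None])-c["t"])@c["R"]
    w=ray@c["R"]; return o+w*((z-o[2])/w[:,2])[:,None]
def cloud(c):
    v,u=np.mgrid[:384,:512]; return world(c,np.c_[u.ravel(),v.ravel()]).reshape(384,512,3)
def snap(n,f):
    c=eyes.camera_params(n); p,d=eyes.capture(n); np.savez(f+".npz",p=p,d=d,**c); return dict(c,p=p,d=d)
E
python3 - <<'E'
from h import *
s=load("side0"); k=load("scene0")
a=lambda c,x,y,w,h:cv2.resize(c["p"][y:y+h,x:x+w,::-1],(400,300),interpolation=cv2.INTER_CUBIC)
im=np.vstack([np.hstack([a(s,285,195,172,129+24)[:],a(s,165,100,120,150)]),np.hstack([a(k,140,125,110,80),a(k,250,165,110,110)])])
cv2.imwrite("pics/crop1.png",im)
for n,c,pts in(("side",s,[(380,303),(232,200),(217,140),(370,280),(312,180),(267,110),(160,203)]),("scene",k,[(290,190),(320,230),(195,165)])):
    print(n);print(np.round(world(c,pts),3))
E
```

```text
side
[[ 0.565 -0.268  0.008]
 [ 0.432  0.065  0.085]
 [ 0.499  0.239  0.09 ]
 [ 0.564 -0.229  0.046]
 [ 0.65   0.051  0.024]
 [ 0.724  0.344  0.01 ]
 [ 0.31   0.177  0.046]]
scene
[[ 0.461  0.11   0.068]
 [ 0.513  0.287  0.074]
 [ 0.628 -0.136  0.088]]
```

View pics/crop1.png

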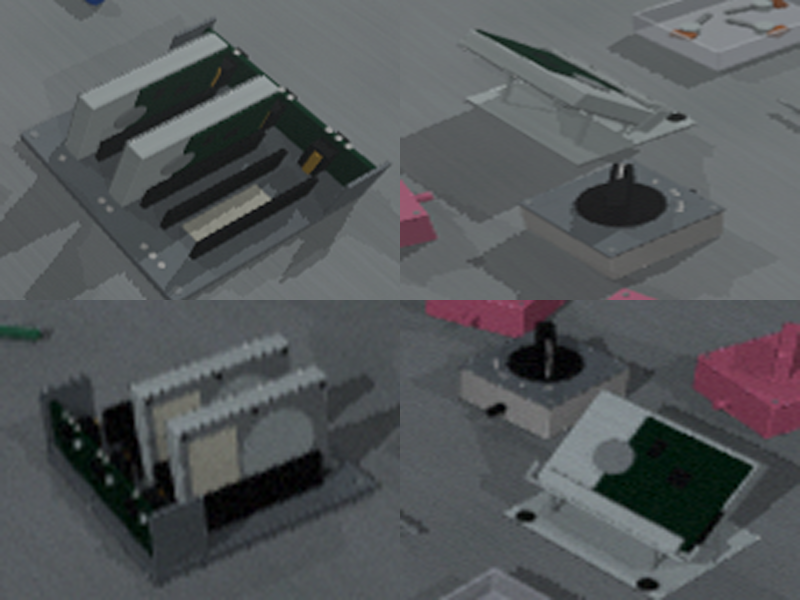

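The crop confirms it: the grey selector has white marks round a black knob with the pointer at off, and the pink ones are decoys. The free bay has three studs, so it is the right bay, plug_right and dial 1.571. Next I'll measure the poses.

```bash
cat > m.py <<'E'
from h import *
s=load("side0"); k=load("scene0")
def rect(P): return cv2.minAreaRect((P[:,:2]*1000).astype(np.float32))
for n,c in(("side",s),("scene",k)):
    W=cloud(c); ok=c["d"]>0; x,y,z=W[...,0],W[...,1],W[...,2]; print(n)
    hsv=cv2.cvtColor(c["p"],cv2.COLOR_RGB2HSV); H,S,V=hsv[...,0],hsv[...,1],hsv[...,2]
    print(" bench z",np.median(z[ok&(abs(x-.75)<.03)&(abs(y)<.1)]))
    m=(ok&(z>.104)&(z<.125)&(x>.4)&(x<.75)&(y<-.02)&(y>-.4)).astype(np.uint8)
    N,L,st,_=cv2.connectedComponentsWithStats(m)
    for i in range(1,N):
        if st[i,4]>40: print(" parked top",st[i],rect(W[L==i]),np.median(z[L==i]))
    m=(ok&(z>.044)&(z<.056)&(x>.38)&(x<.52)&(y>0)&(y<.16)&(S<90)).astype(np.uint8)
    N,L,st,_=cv2.connectedComponentsWithStats(m)
    for i in range(1,N):
        if st[i,4]>60: print(" selector top",st[i],rect(W[L==i]),np.median(z[L==i]))
    g=ok&(z>.03)&(x>.42)&(x<.6)&(y>.15)&(y<.4)&(H>50)&(H<90)&(S>100)
    P=W[g]; 
    if len(P)>30:
        o=np.median(P,0); n_=np.linalg.svd(P-o,full_matrices=False)[2][2]; n_*=np.sign(n_[2]); print(" board",len(P),o,n_,np.degrees(np.arccos(n_[2])),"az",np.degrees(np.arctan2(n_[1],n_[0])))
    g=(ok&(z>.06)&(z<.09)&(x>.38)&(x<.52)&(y>0)&(y<.16)&(V<60)).astype(np.uint8)
    N,L,st,_=cv2.connectedComponentsWithStats(g)
    for i in range(1,N):
        if st[i,4]>20: print(" knob",st[i],W[L==i].mean(0),rect(W[L==i]))
E
python3 m.py
```

```text
side
 bench z -0.0022460949536021913
 parked top [318 212  65  42 852] ((572.2472534179688, -148.71127319335938), (26.92959976196289, 146.29881286621094), 86.69947814941406) 0.11147192937803699
 parked top [339 234  67  45 961] ((569.1611328125, -210.88735961914062), (26.63379669189453, 147.2151641845703), 87.57498931884766) 0.11155265099127872
 selector top [ 200  180   63   50 1383] ((440.58624267578125, 85.87921142578125), (100.73310089111328, 103.11209106445312), 7.146732330322266) 0.048786134547556224
 board 37 [0.49527715 0.31303114 0.0944037 ] [0.77931211 0.04443533 0.6250585 ] 51.313518540585946 az 3.2633949859204248
 knob [226 182   9  29 190] [0.43551014 0.07749099 0.08119688] ((440.1540832519531, 84.99020385742188), (62.41586685180664, 14.205436706542969), 51.848690032958984)
scene
 bench z -0.0018617698257348367
 parked top [176 134  43  20 264] ((573.115966796875, -205.98655700683594), (31.32340431213379, 148.08209228515625), 86.88618469238281) 0.11080741633217506
 parked top [185 143  45  20 284] ((576.108154296875, -144.89752197265625), (29.438596725463867, 146.90797424316406), 86.76922607421875) 0.11109238461962134
 selector top [266 176  47  30 552] ((442.86956787109375, 88.02762603759766), (104.1200180053711, 102.42786407470703), 6.838466167449951) 0.04851144061079529
 board 958 [0.50833367 0.30179965 0.0787402 ] [0.76407057 0.06749233 0.64159251] 50.08932799041199 az 5.047982132914856
 knob [287 173   7  20  95] [0.44870532 0.09355324 0.08067829] ((443.3121032714844, 87.8069076538086), (64.73162841796875, 13.860363006591797), 52.772335052490234)
```

```bash
cat > d.py <<'E'
from h import *
import sys
from scipy.spatial.transform import Rotation as Ro
def drive(c,yaw=np.radians(5),o0=np.array([.508,.302,.079])):
    # drive axes in world (cradle yaw)
    Rz=Ro.from_euler("z",yaw).as_matrix(); t=np.radians(40)
    xd=Rz@[0,1,0]; zd=Rz@[-np.sin(t),0,np.cos(t)]; up=Rz@[np.cos(t),0,np.sin(t)]
    W=cloud(c); ok=c["d"]>0; D=W-o0
    h=D@up; a=D@xd; b=D@zd
    m=ok&(abs(a)<.12)&(abs(b)<.09)
    m&=(abs(h-np.median(h[m&(abs(h)<.012)&(abs(a)<.04)&(abs(b)<.02)]))<.004)
    return W,m,a,b,h,xd,zd,up
if __name__=="__main__":
    for n in("scene0","side0"):
        c=load(n);W,m,a,b,h,xd,zd,up=drive(c)
        N,L,st,_=cv2.connectedComponentsWithStats(m.astype(np.uint8)); i=1+st[1:,4].argmax(); m=L==i
        P=W[m];o=P.mean(0);nn=np.linalg.svd(P-o,full_matrices=False)[2][2];nn*=np.sign(nn[2])
        print(n,m.sum(),"normal tilt",np.degrees(np.arccos(nn[2])),"az",np.degrees(np.arctan2(nn[1],nn[0])))
        R=cv2.minAreaRect((np.c_[a[m],b[m]]*1000).astype(np.float32)); print(R,"h",np.median(h[m]))
        print("b profile",np.histogram(b[m],bins=np.arange(-.08,.09,.01)))
        print("a pct",np.percentile(a[m],[0.5,99.5]),"b pct",np.percentile(b[m],[.5,99.5]))
E
python3 d.py
```

```text
scene0 1727 normal tilt 49.181517214066105 az 4.340885273931866
((-30.063644409179688, -12.066387176513672), (159.0089111328125, 114.9756851196289), 1.4676880836486816) h -0.00033831706455020343
b profile (array([  1,   7,  87, 138, 173, 179, 186, 176, 173, 175, 184, 178,  70,
         0,   0,   0]), array([-8.00000000e-02, -7.00000000e-02, -6.00000000e-02, -5.00000000e-02,
       -4.00000000e-02, -3.00000000e-02, -2.00000000e-02, -1.00000000e-02,
       -4.16333634e-17,  1.00000000e-02,  2.00000000e-02,  3.00000000e-02,
        4.00000000e-02,  5.00000000e-02,  6.00000000e-02,  7.00000000e-02,
        8.00000000e-02]))
a pct [-0.10367909  0.04777204] b pct [-0.0591965   0.04363186]
side0 472 normal tilt 48.70425736235043 az 3.69115847012777
((-30.85755157470703, -6.094951629638672), (157.1586456298828, 107.22027587890625), 0.12215957790613174) h -0.001261318841784547
b profile (array([ 0,  0, 43, 72, 34, 33, 28, 34, 43, 34, 38, 40, 73,  0,  0,  0]), array([-8.00000000e-02, -7.00000000e-02, -6.00000000e-02, -5.00000000e-02,
       -4.00000000e-02, -3.00000000e-02, -2.00000000e-02, -1.00000000e-02,
       -4.16333634e-17,  1.00000000e-02,  2.00000000e-02,  3.00000000e-02,
        4.00000000e-02,  5.00000000e-02,  6.00000000e-02,  7.00000000e-02,
        8.00000000e-02]))
a pct [-0.1077048   0.04605312] b pct [-0.05960683  0.04645269]
```

```bash
cat > g.py <<'E'
from h import *
from scipy.spatial.transform import Rotation as Ro
def frame(x,z):
    x=np.array(x)/np.linalg.norm(x); return np.array([x,np.cross(z,x),z]).T
def head(deg,tilt=0):  # tool down, x axis at heading deg
    a=np.radians(deg); return frame([np.cos(a),np.sin(a),0],np.array([0,0,-1.]))
def ax(yaw=4.5):
    Rz=Ro.from_euler("z",np.radians(yaw)).as_matrix(); t=np.radians(40)
    return Rz@[0,1,0],Rz@[-np.sin(t),0,np.cos(t)],Rz@[np.cos(t),0,np.sin(t)]
DC=np.array([.504,.2726,.066]); XD,ZD,UP=ax(); RG=frame(XD,-ZD)
def plan(p,R):
    s=r.sense(); R0=Ro.from_rotvec(s["tool_rot"])
    lin=R0.inv().apply(np.array(p)-s["position"])/.5; rot=(R0.inv()*Ro.from_matrix(R)).as_rotvec()/np.radians(120)
    print("t",round(s["clock"],2),"pos",s["position"].round(4),"F",s["force"].round(1),"w",round(s["grip_width"],4),"j",s["joint_positions"].round(2)); print("lin",lin.round(4),"mm",(lin*500).round(1),"rot",rot.round(4),"deg",(rot*120).round(1))
E
python3 - <<'E'
from g import *
plan([.5,-.3,.42],head(40)); plan(DC+.12*ZD,RG)
E
```

```text
t 0.1 pos [ 0.2004 -0.6177  0.2258] F [ 0.2 -0.5 -0.3] w 0.0921 j [ 1.52  0.5  -0.43  1.55  0.22  1.14 -0.21]
lin [ 0.7661 -0.42   -0.3876] mm [ 383.  -210.  -193.8] rot [-0.0008 -0.0002 -0.1835] deg [ -0.1  -0.  -22. ]
t 0.1 pos [ 0.2004 -0.6177  0.2258] F [ 0.2 -0.5 -0.3] w 0.0921 j [ 1.52  0.5  -0.43  1.55  0.22  1.14 -0.21]
lin [ 0.9772 -1.5419  0.1385] mm [ 488.6 -770.9   69.3] rot [-0.2822  0.2215 -0.6102] deg [-33.9  26.6 -73.2]
```

```bash
R='{"gripper":1,"linear":[0.77,-0.42,-0.39],"delta_rot":[0,0,-0.18]}'; python3 -m pendant '[{"gripper":1,"linear":[0.77,-0.42,-0.39],"delta_rot":[0,0,-0.18]},{"gripper":1,"linear":[0.77,-0.42,-0.39],"delta_rot":[0,0,-0.18]},{"gripper":1,"linear":[0.77,-0.42,-0.39],"delta_rot":[0,0,-0.18]},{"gripper":1,"linear":[0.77,-0.42,-0.39],"delta_rot":[0,0,-0.18]},{"gripper":1,"linear":[0.77,-0.42,-0.39],"delta_rot":[0,0,-0.18]}]'; python3 - <<'E'
from g import *
plan([.52,-.25,.42],head(40)); plan(DC+.12*ZD+[0,0,.1],RG)
E
```

```text
clock: 0.6
position: [0.3584, -0.4506, 0.3287]
tool_rot: [-2.956, -1.063, 0.0]
force: [-0.0, -0.4, 0.6]
grip_width: 0.0917
grip_force: 0.0
t 0.6 pos [ 0.3584 -0.4506  0.3287] F [-0.  -0.4  0.6] w 0.0917 j [ 1.34  0.31 -0.61  1.61  0.18  1.28 -0.18]
lin [ 0.5048 -0.1035 -0.1825] mm [252.4 -51.7 -91.2] rot [-0.0003  0.     -0.0036] deg [-0.   0.  -0.4]
t 0.6 pos [ 0.3584 -0.4506  0.3287] F [-0.  -0.4  0.6] w 0.0917 j [ 1.34  0.31 -0.61  1.61  0.18  1.28 -0.18]
lin [ 1.0198 -1.018   0.1422] mm [ 509.9 -509.    71.1] rot [-0.3073  0.1595 -0.4385] deg [-36.9  19.1 -52.6]
```

```bash
python3 -m pendant '[{"gripper":1,"linear":[0.45,-0.3,-0.15],"delta_rot":[0,0,-0.2]},{"gripper":1,"linear":[0.45,-0.3,-0.15],"delta_rot":[0,0,-0.2]},{"gripper":1,"linear":[0.45,-0.3,-0.15],"delta_rot":[0,0,-0.2]},{"gripper":1,"linear":[0.45,-0.3,-0.15],"delta_rot":[0,0,-0.2]},{"gripper":1,"linear":[0.45,-0.3,-0.15],"delta_rot":[0,0,-0.2]}]' >/dev/null; python3 - <<'E'
from g import *
plan(DC+.14*ZD+[-.03,0,.1],RG)
E
```

```text
t 1.1 pos [ 0.427  -0.2195  0.3954] F [ 1.8 -0.5  0.3] w 0.0914 j [ 1.21  0.08 -0.83  1.71  0.06  1.38 -0.09]
lin [ 0.8309 -0.508   0.244 ] mm [ 415.5 -254.   122. ] rot [-0.3253  0.0901 -0.247 ] deg [-39.   10.8 -29.6]
```

```bash
python3 -m pendant '[{"gripper":1,"linear":[0.8,-0.45,0.05],"delta_rot":[0,0,-0.25]},{"gripper":1,"linear":[0.8,-0.45,0.05],"delta_rot":[0,0,-0.25]},{"gripper":1,"linear":[0.8,-0.45,0.05],"delta_rot":[0,0,-0.25]},{"gripper":1,"linear":[0.8,-0.45,0.05],"delta_rot":[0,0,-0.25]},{"gripper":1,"linear":[0.8,-0.45,0.05],"delta_rot":[0,0,-0.25]}]' >/dev/null; python3 - <<'E'
from g import *
plan(DC+.14*ZD+[-.03,0,.1],RG)
E
```

```text
t 1.6 pos [0.4134 0.0297 0.3811] F [0.9 0.7 0.8] w 0.0917 j [ 1.04 -0.13 -1.06  1.86 -0.11  1.35  0.08]
lin [ 0.4748 -0.0277  0.2152] mm [237.4 -13.9 107.6] rot [-0.3334  0.0029 -0.0063] deg [-40.    0.3  -0.8]
```

```bash
python3 -m pendant '[{"gripper":1,"linear":[0.47,-0.03,0.21],"delta_rot":[-0.333,0,0]},{"gripper":1,"linear":[0.47,-0.03,0.21],"delta_rot":[-0.333,0,0]},{"gripper":1,"linear":[0.47,-0.03,0.21],"delta_rot":[-0.333,0,0]},{"gripper":1,"linear":[0.47,-0.03,0.21],"delta_rot":[-0.333,0,0]},{"gripper":1,"linear":[0.47,-0.03,0.21],"delta_rot":[-0.333,0,0]}]' >/dev/null; python3 - <<'E'
from g import *
plan(DC+.14*ZD,RG)
E
```

```text
t 2.1 pos [0.4002 0.115  0.339 ] F [-0.3 -0.7  0.2] w 0.0921 j [ 0.21 -0.31 -0.56  2.16 -0.03  0.94 -0.29]
lin [ 0.314  -0.0654  0.3138] mm [157.  -32.7 156.9] rot [-0.1766  0.028  -0.0068] deg [-21.2   3.4  -0.8]
```

```bash
python3 -m pendant '[{"gripper":1,"linear":[0.31,-0.06,0.31],"delta_rot":[-0.17,0.03,0]},{"gripper":1,"linear":[0.31,-0.06,0.31],"delta_rot":[-0.17,0.03,0]},{"gripper":1,"linear":[0.31,-0.06,0.31],"delta_rot":[-0.17,0.03,0]},{"gripper":1,"linear":[0.31,-0.06,0.31],"delta_rot":[-0.17,0.03,0]},{"gripper":1,"linear":[0.31,-0.06,0.31],"delta_rot":[-0.17,0.03,0]}]' >/dev/null; python3 - <<'E'
from g import *
plan(DC+.14*ZD,RG)
E
```

```text
t 2.6 pos [0.4231 0.2058 0.2529] F [0.3 0.1 1.2] w 0.0921 j [ 0.44 -0.3  -1.11  2.41  0.39  0.35 -1.  ]
lin [ 0.1217 -0.1063  0.1177] mm [ 60.8 -53.1  58.9] rot [-0.014   0.0088 -0.0042] deg [-1.7  1.1 -0.5]
```

```bash
python3 - <<'E'
from g import *
plan(DC+.11*ZD,RG)
E
python3 -m pendant '[{"gripper":1,"linear":[0.122,-0.1,0.17],"delta_rot":[-0.014,0.01,0]},{"gripper":1,"linear":[0.122,-0.1,0.17],"delta_rot":[-0.014,0.01,0]},{"gripper":1,"linear":[0.122,-0.1,0.17],"delta_rot":[-0.014,0.01,0]},{"gripper":1,"linear":[0.122,-0.1,0.17],"delta_rot":[-0.014,0.01,0]}]' >/dev/null; python3 - <<'E'
from g import *
plan(DC+.09*ZD,RG)
c=snap("wrist","w1"); cv2.imwrite("pics/w1.png",c["p"][:,:,::-1]); print(-c["R"].T@c["t"],c["R"][2])
E
```

```text
t 2.6 pos [0.4231 0.2058 0.2529] F [0.3 0.1 1.2] w 0.0921 j [ 0.44 -0.3  -1.11  2.41  0.39  0.35 -1.  ]
lin [ 0.1228 -0.1045  0.1777] mm [ 61.4 -52.3  88.9] rot [-0.014   0.0088 -0.0042] deg [-1.7  1.1 -0.5]
t 3.0 pos [0.4327 0.2367 0.2147] F [ 0.6 -0.  -0.2] w 0.0918 j [ 0.85 -0.31 -1.53  2.42  0.49  0.19 -1.16]
lin [ 0.056  -0.0765  0.1454] mm [ 28.  -38.2  72.7] rot [-0.0091 -0.0094 -0.0099] deg [-1.1 -1.1 -1.2]
[0.32784246 0.30397591 0.34123775] [ 0.6183819  -0.22383187 -0.75332803]
```

View pics/w1.png

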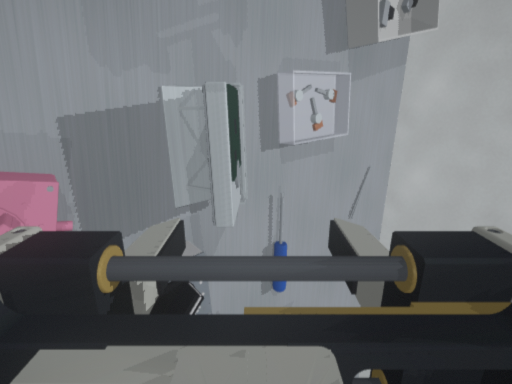

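The wrist view shows the drive's upper edge from (218,85) to (228,220), but the arm is folded against its joint limits. I'll identify the kinematics from the logged poses so I can choose a workable posture.

```bash
cat > fk.py <<'E'
from g import *
from scipy.optimize import least_squares
import itertools
LO=np.array([-2.88,-.31,-1.54,.2,-1.41,.19,-2.57]);HI=np.array([2.88,2.03,1.56,2.42,4.55,2.02,2.57])
def fk(q,s,L):
    # L: yaw0,d1,d3,a3,d5,a5,a6,d7,yaw7
    rz=lambda a:Ro.from_euler("z",a); ry=lambda a:Ro.from_euler("y",a)
    R=rz(L[0]+s[0]*q[0]); p=np.array([0,0,L[1]]); R=R*ry(q[1])
    R=R*rz(s[1]*q[2]); p=p+R.apply([0,0,L[2]]); p=p+R.apply([L[3],0,0]); R=R*ry(-q[3]+0) if s[4]<0 else R*ry(q[3])
    p=p+R.apply([s[5]*L[4]*0+L[5],0,s[5]*L[4]]); R=R*rz(s[2]*q[4]); R=R*ry(s[6]*q[5]); p=p+R.apply([L[6],0,s[7]*L[7]]); R=R*rz(s[3]*q[6])
    return p,R*(Ro.from_euler("x",np.pi) if s[7]<0 else Ro.identity())*rz(L[8])
E
cat > fit.py <<'E'
from fk import *
J=[[1.5202,.5017,-.4268,1.5513,.2208,1.1383,-.2103],[1.34,.31,-.61,1.61,.18,1.28,-.18],[1.04,-.13,-1.06,1.86,-.11,1.35,.08],[.21,-.31,-.56,2.16,-.03,.94,-.29],[.44,-.3,-1.11,2.41,.39,.35,-1.],list(r.sense()["joint_positions"])]
P=[[.2004,-.6177,.2258],[.3584,-.4506,.3287],[.4134,.0297,.3811],[.4002,.115,.339],[.4231,.2058,.2529],list(r.sense()["position"])]
rel=lambda a:Ro.from_matrix(RG)*Ro.from_rotvec(np.radians(a)).inv()
Rs=[Ro.from_rotvec([-3.1013,-.4907,0]),Ro.from_rotvec([-2.956,-1.063,0]),rel([-40,.3,-.8]),rel([-21.2,3.4,-.8]),rel([-1.7,1.1,-.5]),Ro.from_rotvec(r.sense()["tool_rot"])]
best=[]
for s in itertools.product([1,-1],repeat=4):
  for s4,s5,s6,s7 in itertools.product([1,-1],repeat=4):
    S=list(s)+[s4,s5,s6,s7]
    def f(L):
        o=[]
        for q,p,R in zip(J,P,Rs):
            pp,RR=fk(q,S,L); o+=list(pp-p)+list(.3*(RR.inv()*R).as_rotvec())
        return np.array(o)
    for y0,y7 in itertools.product([0,np.pi],[0,np.pi/2,np.pi,-np.pi/2]):
        x=least_squares(f,[y0,.267,.293,.05,.34,.08,.076,.27,y7],max_nfev=12); best.append((x.cost,S,x.x))
best.sort(key=lambda b:b[0])
for b in best[:4]: print(b[0],b[1],b[2].round(3))
import pickle; pickle.dump(best[0],open("fk.pkl","wb"))
E
time timeout 500 python3 fit.py
```

```text
real	8m20.027s
user	8m18.564s
sys	0m0.231s
```

```bash
python3 - <<'E'
src=open("fit.py").read().split("best=[]")[0]
exec(src)
c=[]
L0=[0,.267,.293,.05,.34,.08,.076,.27,0]
for s in itertools.product([1,-1],repeat=8):
    if s[5]*1!=1: continue
    for y0,y7 in itertools.product([0,np.pi],[0,np.pi/2,np.pi,-np.pi/2]):
        L=list(L0);L[0]=y0;L[8]=y7
        c.append((sum((fk(q,s,L)[1].inv()*R).magnitude() for q,R in zip(J[::2],Rs[::2])),s,y0,y7))
c.sort(key=lambda b:b[0])
for b in c[:6]: print(b)
_,s,y0,y7=c[0]
bst=None
for s5,s7 in((1,s[7]),(-1,s[7])):
    S=list(s);S[5]=s5
    def f(L):
        o=[]
        for q,p,R in zip(J,P,Rs):
            pp,RR=fk(q,S,L); o+=list(pp-p)+list(.3*(RR.inv()*R).as_rotvec())
        return np.array(o)
    for a in(1,-1):
        x=least_squares(f,[y0,.267,.293,.05,.34,.08*a,.076*a,.27,y7],max_nfev=15)
        if bst is None or x.cost<bst[0]: bst=(x.cost,S,x.x); 
print(bst)
import pickle; pickle.dump(bst,open("fk.pkl","wb"))
E
```

```text
(0.015874119154219136, (-1, -1, -1, -1, 1, 1, 1, 1), 0, 1.5707963267948966)
(1.3518490518183977, (-1, -1, -1, -1, 1, 1, 1, 1), 3.141592653589793, -1.5707963267948966)
(1.4537044595913713, (-1, -1, 1, -1, 1, 1, 1, 1), 0, 1.5707963267948966)
(1.86175780207708, (-1, -1, -1, -1, -1, 1, -1, 1), 3.141592653589793, -1.5707963267948966)
(1.978459255091558, (-1, -1, 1, -1, 1, 1, 1, 1), 3.141592653589793, -1.5707963267948966)
(1.9877222327976278, (-1, -1, 1, 1, 1, 1, 1, 1), 0, 1.5707963267948966)
(np.float64(0.00016952348692251287), [-1, -1, -1, -1, 1, 1, 1, 1], array([-0.0408387 ,  0.34817202,  0.51431959, -0.00539967,  0.46601498,
        0.0110637 , -0.00531004,  0.36631536,  1.53447647]))
```

```bash
cat > ik.py <<'E'
from fk import *
import pickle
_,S,L=pickle.load(open("fk.pkl","rb")); L=np.array(L); L[[0,3,5,6]]=0; L[8]=np.pi/2; L[[1,2,4,7]]=.345,.515,.465,.366
mid=(LO+HI)/2; 
def solve(p,R,n=12,seed=0):
    g=np.random.default_rng(seed); out=[]
    R=Ro.from_matrix(R)
    def f(q):
        pp,RR=fk(q,S,L); m=np.minimum(q-LO,HI-q); return np.r_[(pp-p)*3,(RR.inv()*R).as_rotvec(),.02*np.clip(.25-m[[1,2,3,5,6]],0,1)]
    for _ in range(n):
        x=least_squares(f,g.uniform(LO+.1,HI-.1)*[.4,1,1,1,.4,1,1],bounds=(LO,HI),max_nfev=60)
        if np.abs(x.fun[:6]).max()<.01:
            out.append((np.minimum(x.x-LO,HI-x.x).min(),x.x.round(2)))
    out.sort(key=lambda o:-o[0]); return out[:3]
E
python3 - <<'E'
from ik import *
q=r.sense(); print(np.linalg.norm(fk(q["joint_positions"],S,L)[0]-q["position"]))
RF=frame(-XD,-ZD)
for n,p in(("grasp",DC+.007*ZD),("pre",DC+.05*ZD),("up",DC+.09*ZD)):
    for m,R in(("RG",RG),("RF",RF)): print(n,m,solve(p,R))
E
```

```text
0.02030549172913496
grasp RG [(np.float64(0.03964191069389322), array([ 0.14,  0.87, -1.12,  2.38,  2.02,  1.17, -2.3 ])), (np.float64(0.039641906426839846), array([ 0.12,  0.84, -1.09,  2.38,  2.02,  1.13, -2.32])), (np.float64(0.039641906420179396), array([ 0.12,  0.84, -1.09,  2.38,  2.02,  1.13, -2.32]))]
grasp RF [(np.float64(0.03964190647187493), array([ 0.1 ,  0.82, -1.06,  2.38,  2.01,  1.11,  0.81])), (np.float64(0.03964190638502352), array([-0.93,  0.5 ,  0.19,  2.38,  2.24,  0.44,  0.24])), (np.float64(0.03964190638427212), array([-0.01,  0.71, -0.9 ,  2.38,  2.01,  0.97,  0.73]))]
pre RG [(np.float64(6.217248937900877e-15), array([-0.04,  0.56, -0.9 ,  2.42,  1.9 ,  0.89, -2.4 ])), (np.float64(1.3322676295501878e-15), array([-1.58,  0.57,  0.9 ,  2.42,  2.92,  0.19,  2.57])), (np.float64(4.440892098500626e-16), array([ 0.18,  0.82, -1.24,  2.42,  1.91,  1.19, -2.28]))]
pre RF [(np.float64(5.597300400950189e-12), array([ 0.19,  0.85, -1.26,  2.42,  1.91,  1.23,  0.87])), (np.float64(1.0058620603103918e-12), array([ 0.2 ,  0.88, -1.29,  2.42,  1.92,  1.26,  0.89])), (np.float64(3.9968028886505635e-15), array([-0.95,  0.38,  0.16,  2.42,  2.02,  0.44,  0.44]))]
up RG []
up RF []
```

```bash
sed -i 's/^_,S,L=.*/_,S,L=pickle.load(open("fk.pkl","rb")); L=np.array(L)/' ik.py; cat >> ik.py <<'E'
def grip(xd,zd,phi,sgn=1):
    f=np.radians(phi); z=-(zd*np.cos(f)+xd*np.sin(f)); x=(xd*np.cos(f)-zd*np.sin(f))*sgn; return frame(x,z)
def gpose(c,xd,zd,phi,sgn=1,up=.032):
    R=grip(xd,zd,phi,sgn); return c+zd*up+.019*R[:,2],R
RX=np.array([np.cos(np.radians(-2.9)),np.sin(np.radians(-2.9)),0]); RY=np.array([-RX[1],RX[0],0]); Z=np.array([0,0,1.])
RB=np.array([.568,-.2705,0])  # right bay, parked-x reference
E
timeout 300 python3 - <<'E'
from ik import *
for phi in(15,25):
  for sg in(1,-1):
    for n,l in(("grasp",0),("lift",.07)):
        p,R=gpose(DC+l*ZD,XD,ZD,phi,sg); print(phi,sg,n,[ (round(float(a),2),list(b)) for a,b in solve(p,R,8)][:2])
    p,R=gpose(RB-.02*RX+.15*Z,RX,Z,phi,sg); print(phi,sg,"rack",[ (round(float(a),2),list(b)) for a,b in solve(p,R,8)][:2])
E
```

```text
15 1 grasp [(0.22, [np.float64(-0.66), np.float64(0.59), np.float64(-0.34), np.float64(2.2), np.float64(1.55), np.float64(0.86), np.float64(-2.31)]), (0.22, [np.float64(-0.45), np.float64(0.65), np.float64(-0.6), np.float64(2.2), np.float64(1.61), np.float64(1.01), np.float64(-2.31)])]
15 1 lift [(0.16, [np.float64(-0.11), np.float64(0.78), np.float64(-1.18), np.float64(2.26), np.float64(1.59), np.float64(1.41), np.float64(-2.26)]), (0.16, [np.float64(-0.31), np.float64(0.57), np.float64(-0.87), np.float64(2.26), np.float64(1.49), np.float64(1.14), np.float64(-2.25)])]
15 1 rack [(0.74, [np.float64(0.06), np.float64(0.67), np.float64(0.47), np.float64(1.49), np.float64(-0.18), np.float64(1.28), np.float64(-1.08)]), (0.73, [np.float64(0.48), np.float64(0.63), np.float64(-0.17), np.float64(1.49), np.float64(0.19), np.float64(1.29), np.float64(-1.36)])]
15 -1 grasp [(0.22, [np.float64(-1.03), np.float64(0.56), np.float64(0.09), np.float64(2.2), np.float64(1.45), np.float64(0.65), np.float64(0.85)]), (0.22, [np.float64(-0.12), np.float64(0.91), np.float64(-1.07), np.float64(2.2), np.floa
[... 1635 characters left out ...]
 [np.float64(-1.26), np.float64(0.66), np.float64(0.31), np.float64(2.09), np.float64(1.09), np.float64(0.71), np.float64(1.09)])]
25 -1 lift [(0.28, [np.float64(-0.22), np.float64(0.88), np.float64(-1.15), np.float64(2.14), np.float64(1.5), np.float64(1.62), np.float64(0.89)]), (0.27, [np.float64(-1.35), np.float64(0.52), np.float64(0.31), np.float64(2.15), np.float64(1.0), np.float64(0.8), np.float64(1.16)])]
25 -1 rack [(0.54, [np.float64(0.09), np.float64(0.77), np.float64(0.42), np.float64(1.34), np.float64(-0.11), np.float64(1.48), np.float64(2.01)]), (0.53, [np.float64(0.42), np.float64(0.74), np.float64(-0.14), np.float64(1.34), np.float64(0.21), np.float64(1.49), np.float64(1.76)])]
```

```bash
python3 - <<'E'
from ik import *
plan([.52,.12,.4],head(150)); print(solve(np.array([.52,.12,.4]),head(150),5)[:2])
plan(*gpose(DC+.1*ZD,XD,ZD,25,-1))
E
```

```text
t 3.05 pos [0.4317 0.2394 0.2148] F [-1.2  0.7  0.1] w 0.0915 j [ 0.85 -0.31 -1.53  2.42  0.49  0.19 -1.16]
lin [-0.2414  0.3592 -0.1953] mm [-120.7  179.6  -97.7] rot [ 0.305   0.1443 -0.4477] deg [ 36.6  17.3 -53.7]
[(np.float64(0.5047595315439073), array([-0.91,  0.19,  0.76,  1.59, -0.14,  1.41,  0.91])), (np.float64(0.47988654183840473), array([-0.73,  0.17,  0.54,  1.59, -0.09,  1.4 ,  0.87]))]
t 3.05 pos [0.4317 0.2394 0.2148] F [-1.2  0.7  0.1] w 0.0915 j [ 0.85 -0.31 -1.53  2.42  0.49  0.19 -1.16]
lin [ 0.0352 -0.0756  0.0968] mm [ 17.6 -37.8  48.4] rot [-0.3409  0.0165  1.4546] deg [-40.9   2.  174.6]
```

```bash
for i in 1 2; do :; done; python3 -m pendant '[{"gripper":1,"linear":[-0.24,0.36,-0.2],"delta_rot":[0.3,0.14,-0.45]},{"gripper":1,"linear":[-0.24,0.36,-0.2],"delta_rot":[0.3,0.14,-0.45]},{"gripper":1,"linear":[-0.24,0.36,-0.2],"delta_rot":[0.3,0.14,-0.45]},{"gripper":1,"linear":[-0.24,0.36,-0.2],"delta_rot":[0.3,0.14,-0.45]},{"gripper":1,"linear":[-0.24,0.36,-0.2],"delta_rot":[0.3,0.14,-0.45]}]' >/dev/null; python3 - <<'E'
from ik import *
plan([.52,.12,.4],head(200));
E
```

```text
t 3.55 pos [0.4837 0.1764 0.3253] F [0.6 0.4 0.2] w 0.092 j [ 0.12 -0.18 -0.55  2.18  0.05  0.61 -0.11]
lin [-0.1425  0.0946 -0.105 ] mm [-71.3  47.3 -52.5] rot [ 0.1619  0.2233 -0.7242] deg [ 19.4  26.8 -86.9]
```

```bash
python3 -m pendant '[{"gripper":1,"linear":[-0.14,0.1,-0.1],"delta_rot":[0.16,0.22,-0.72]},{"gripper":1,"linear":[-0.14,0.1,-0.1],"delta_rot":[0.16,0.22,-0.72]},{"gripper":1,"linear":[-0.14,0.1,-0.1],"delta_rot":[0.16,0.22,-0.72]},{"gripper":1,"linear":[-0.14,0.1,-0.1],"delta_rot":[0.16,0.22,-0.72]},{"gripper":1,"linear":[-0.14,0.1,-0.1],"delta_rot":[0.16,0.22,-0.72]}]' >/dev/null; python3 - <<'E'
from ik import *
plan([.5,.2,.38],head(265)); plan(*gpose(DC+.1*ZD,XD,ZD,25,-1))
print(solve(np.array([.5,.25,.38]),head(265),4)[:2])
E
```

```text
t 4.05 pos [0.5239 0.121  0.4002] F [-0.  -0.9 -0.7] w 0.0917 j [ 0.05 -0.06 -0.25  1.86 -0.13  1.02  0.85]
lin [0.1327 0.0941 0.0489] mm [66.3 47.1 24.5] rot [ 0.0073  0.1915 -0.9694] deg [   0.9   23.  -116.3]
t 4.05 pos [0.5239 0.121  0.4002] F [-0.  -0.9 -0.7] w 0.0917 j [ 0.05 -0.06 -0.25  1.86 -0.13  1.02  0.85]
lin [ 0.3825 -0.008   0.4544] mm [191.3  -4.  227.2] rot [ 0.3939 -0.0619 -0.9912] deg [  47.3   -7.4 -118.9]
[(np.float64(0.24999999760556202), array([ 0.25,  0.31, -0.97,  1.57,  0.26,  1.39,  2.32])), (np.float64(0.24999958960756907), array([ 0.42,  0.45, -1.29,  1.57,  0.43,  1.45,  2.17]))]
```

```bash
python3 -m pendant '[{"gripper":1,"linear":[0.3,0,0.2],"delta_rot":[0.39,-0.06,-0.97]},{"gripper":1,"linear":[0.3,0,0.2],"delta_rot":[0.39,-0.06,-0.97]},{"gripper":1,"linear":[0.3,0,0.2],"delta_rot":[0.39,-0.06,-0.97]},{"gripper":1,"linear":[0.3,0,0.2],"delta_rot":[0.39,-0.06,-0.97]},{"gripper":1,"linear":[0.3,0,0.2],"delta_rot":[0.39,-0.06,-0.97]}]' >/dev/null; python3 - <<'E'
from ik import *
plan(*gpose(DC+.12*ZD,XD,ZD,25,-1))
E
```

```text
t 4.55 pos [0.4259 0.2229 0.2782] F [ 1.4 -0.2  0. ] w 0.0919 j [-0.2   0.04 -0.55  2.03  0.35  0.99  0.73]
lin [0.0612 0.1018 0.1961] mm [30.6 50.9 98.1] rot [ 0.2619 -0.0436 -0.6546] deg [ 31.4  -5.2 -78.6]
```

```bash
python3 -m pendant '[{"gripper":1,"linear":[0.03,0.05,0.05],"delta_rot":[0.26,-0.04,-0.65]},{"gripper":1,"linear":[0.03,0.05,0.05],"delta_rot":[0.26,-0.04,-0.65]},{"gripper":1,"linear":[0.03,0.05,0.05],"delta_rot":[0.26,-0.04,-0.65]},{"gripper":1,"linear":[0.03,0.05,0.05],"delta_rot":[0.26,-0.04,-0.65]},{"gripper":1,"linear":[0.03,0.05,0.05],"delta_rot":[0.26,-0.04,-0.65]}]' >/dev/null; python3 - <<'E'
from ik import *
plan(*gpose(DC+.12*ZD,XD,ZD,25,-1))
E
```

```text
t 5.05 pos [0.4202 0.2418 0.2495] F [ 0.3 -0.1 -1.1] w 0.0919 j [-0.39  0.21 -0.66  2.04  0.74  1.16  0.91]
lin [-0.0115  0.1057  0.1245] mm [-5.7 52.9 62.3] rot [ 0.1295 -0.0231 -0.3255] deg [ 15.5  -2.8 -39.1]
```

```bash
python3 -m pendant '[{"gripper":1,"linear":[-0.01,0.1,0.07],"delta_rot":[0.13,-0.02,-0.325]},{"gripper":1,"linear":[-0.01,0.1,0.07],"delta_rot":[0.13,-0.02,-0.325]},{"gripper":1,"linear":[-0.01,0.1,0.07],"delta_rot":[0.13,-0.02,-0.325]},{"gripper":1,"linear":[-0.01,0.1,0.07],"delta_rot":[0.13,-0.02,-0.325]},{"gripper":1,"linear":[-0.01,0.1,0.07],"delta_rot":[0.13,-0.02,-0.325]}]' >/dev/null; python3 - <<'E'
from ik import *
plan(*gpose(DC+.10*ZD,XD,ZD,25,-1))
c=snap("wrist","w2"); cv2.imwrite("pics/w2.png",c["p"][:,:,::-1])
E
```

```text
t 5.55 pos [0.4082 0.265  0.1935] F [-0.1 -0.  -0.3] w 0.0921 j [-0.59  0.42 -0.71  2.16  1.1   1.29  1.07]
lin [-0.0239  0.0164  0.0875] mm [-12.    8.2  43.7] rot [ 0.0009 -0.0031  0.0003] deg [ 0.1 -0.4  0. ]
```

View pics/w2.png

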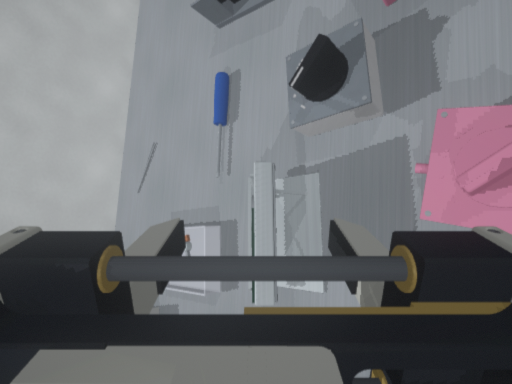

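The wrist view shows the drive's upper edge at columns 254-274, lined up between the fingers (columns 183 and 330). Now I'll measure it in the tool frame.

```bash
python3 - <<'E'
from ik import *
c=load("w2"); W=cloud(c); s=r.sense(); R=Ro.from_rotvec(s["tool_rot"]); 
T=R.inv().apply((W.reshape(-1,3)-s["position"])).reshape(W.shape)
D=W-DC
a,b,h=D@XD,D@ZD,D@UP
for row in (175,190,205,220,235):
    print(row,[(u,*(T[row,u]*1000).round(0),"abh",round(a[row,u]*1000),round(b[row,u]*1000),round(h[row,u]*1000)) for u in(248,252,256,260,264,268,272,276)][::1])
m=(c["d"]>0)&(abs(b-.051)<.006)&(abs(h)<.02)&(abs(a)<.09)
print(m.sum(),"b",np.median(b[m]),"h",np.percentile(h[m],[2,98]),"a",np.percentile(a[m],[1,99]),"tool y",np.percentile(T[m][:,1],[2,98]))
P=W[m]; q=cv2.minAreaRect((np.c_[a[m],h[m]]*1000).astype(np.float32)); print(q)
E
```

```text
175 [(248, np.float64(-31.0), np.float64(-15.0), np.float64(275.0), 'abh', -90, -103, 22), (252, np.float64(-14.0), np.float64(-7.0), np.float64(206.0), 'abh', -76, -33, 14), (256, np.float64(8.0), np.float64(-2.0), np.float64(121.0), 'abh', -59, 54, 9), (260, np.float64(7.0), np.float64(2.0), np.float64(122.0), 'abh', -59, 52, 5), (264, np.float64(8.0), np.float64(7.0), np.float64(121.0), 'abh', -59, 53, 0), (268, np.float64(7.0), np.float64(11.0), np.float64(122.0), 'abh', -59, 53, -4), (272, np.float64(7.0), np.float64(15.0), np.float64(124.0), 'abh', -60, 51, -8), (276, np.float64(-22.0), np.float64(28.0), np.float64(239.0), 'abh', -83, -66, -21)]
190 [(248, np.float64(-38.0), np.float64(-14.0), np.float64(214.0), 'abh', -58, -50, 20), (252, np.float64(-37.0), np.float64(-8.0), np.float64(212.0), 'abh', -57, -48, 14), (256, np.float64(-7.0), np.float64(-2.0), np.float64(114.0), 'abh', -43, 54, 9), (260, np.float64(-7.0), np.float64(2.0), np.float64(113.0), 'abh', -43, 54, 5), (264, np.float64(-7.0), np.float64(6.0), np.float64(114.0), 'abh', -43, 54, 0), (268, np.float64(-7.0), n
[... 1724 characters left out ...]
), (256, np.float64(-49.0), np.float64(-2.0), np.float64(94.0), 'abh', 3, 53, 9), (260, np.float64(-49.0), np.float64(2.0), np.float64(94.0), 'abh', 3, 54, 5), (264, np.float64(-49.0), np.float64(6.0), np.float64(95.0), 'abh', 3, 53, 1), (268, np.float64(-49.0), np.float64(10.0), np.float64(95.0), 'abh', 3, 53, -3), (272, np.float64(-49.0), np.float64(14.0), np.float64(94.0), 'abh', 3, 54, -7), (276, np.float64(-102.0), np.float64(26.0), np.float64(199.0), 'abh', 6, -63, -20)]
2714 b 0.05267442865247002 h [-0.01091602  0.0129545 ] a [-0.07238866  0.07043355] tool y [-0.0065131   0.01731189]
((-0.941986083984375, 0.44540977478027344), (25.18185806274414, 145.7820587158203), 89.93901062011719)
```

```bash
cat >> ik.py <<'E'
DC=DC-.001*XD+.0015*ZD+.0007*UP
E
python3 - <<'E'
from ik import *
plan(*gpose(DC+.1*ZD,XD,ZD,25,-1)); plan(*gpose(DC,XD,ZD,25,-1))
print(gpose(DC,XD,ZD,25,-1)[0])
E
```

```text
t 5.6 pos [0.4071 0.2645 0.1927] F [-1.6 -1.8 -0.5] w 0.0918 j [-0.6   0.42 -0.71  2.16  1.11  1.29  1.08]
lin [-0.0217  0.0122  0.0856] mm [-10.9   6.1  42.8] rot [ 0.0003 -0.0029  0.0042] deg [ 0.  -0.4  0.5]
t 5.6 pos [0.4071 0.2645 0.1927] F [-1.6 -1.8 -0.5] w 0.0918 j [-0.6   0.42 -0.71  2.16  1.11  1.29  1.08]
lin [-0.1074  0.0113  0.2663] mm [-53.7   5.7 133.1] rot [ 0.0003 -0.0029  0.0042] deg [ 0.  -0.4  0.5]
[0.49481062 0.26281911 0.07892127]
```

```bash
python3 -m pendant '[{"gripper":0.3,"linear":[-0.022,0.012,0.086],"delta_rot":[0,-0.003,0.004]},{"gripper":0.3,"linear":[-0.022,0.012,0.086],"delta_rot":[0,-0.003,0.004]},{"gripper":0.3,"linear":[-0.022,0.012,0.086],"delta_rot":[0,-0.003,0.004]}]' 15 >/dev/null; python3 - <<'E'
from ik import *
plan(*gpose(DC,XD,ZD,25,-1))
E
```

```text
t 5.9 pos [0.433  0.2561 0.1563] F [-0.8 -0.1  1.2] w 0.0722 j [-0.58  0.49 -0.66  2.17  1.19  1.24  1.01]
lin [-0.0879  0.0046  0.1779] mm [-44.    2.3  88.9] rot [ 0.0027 -0.0021 -0.0081] deg [ 0.3 -0.3 -1. ]
```

```bash
python3 -m pendant '[{"gripper":0.2,"linear":[-0.022,0.004,0.044],"delta_rot":[0.002,-0.002,-0.005]},{"gripper":0.2,"linear":[-0.044,0.004,0.089],"delta_rot":[0.002,-0.002,-0.005]},{"gripper":0.2,"linear":[-0.065,0.004,0.132],"delta_rot":[0.002,-0.002,-0.005]},{"gripper":0.2,"linear":[-0.065,0.004,0.132],"delta_rot":[0.002,-0.002,-0.005]}]' >/dev/null; python3 - <<'E'
from ik import *
plan(*gpose(DC,XD,ZD,25,-1))
E
```

```text
t 6.3 pos [0.4802 0.2607 0.099 ] F [-0.3 -0.5  0.2] w 0.0555 j [-0.57  0.64 -0.58  2.12  1.34  1.2   0.95]
lin [-0.0228  0.0034  0.0442] mm [-11.4   1.7  22.1] rot [ 0.0005 -0.0005 -0.0043] deg [ 0.1 -0.1 -0.5]
```

```bash
python3 -m pendant '[{"gripper":0.2,"linear":[-0.023,0.003,0.044],"delta_rot":[0,0,-0.004]},{"gripper":0.2,"linear":[-0.023,0.003,0.044],"delta_rot":[0,0,-0.004]},{"gripper":0.2,"linear":[-0.023,0.003,0.044],"delta_rot":[0,0,-0.004]}]' ; python3 - <<'E'
from ik import *
plan(*gpose(DC,XD,ZD,25,-1))
E
```

```text
clock: 6.6
position: [0.4936, 0.2634, 0.0807]
tool_rot: [-1.836, 1.993, -1.106]
force: [0.3, -0.1, -0.7]
grip_width: 0.0549
grip_force: 0.0
t 6.6 pos [0.4936 0.2634 0.0807] F [ 0.3 -0.1 -0.7] w 0.0549 j [-0.57  0.68 -0.56  2.1   1.38  1.19  0.94]
lin [-0.0006  0.0005  0.0044] mm [-0.3  0.3  2.2] rot [0.     0.0002 0.0001] deg [0. 0. 0.]
```

Well placed. I'll close gently and watch the force.

```bash
python3 -m pendant '[{"gripper":-0.3,"linear":[0,0,0],"delta_rot":[0,0,0]},{"gripper":-0.38,"linear":[0,0,0],"delta_rot":[0,0,0]},{"gripper":-0.44,"linear":[0,0,0],"delta_rot":[0,0,0]},{"gripper":-0.5,"linear":[0,0,0],"delta_rot":[0,0,0]},{"gripper":-1,"linear":[0,0,0],"delta_rot":[0,0,0]}]' 8;  python3 -m pendant '[{"gripper":-1,"linear":[0,0,0],"delta_rot":[0,0,0]},{"gripper":-1,"linear":[0,0,0],"delta_rot":[0,0,0]},{"gripper":-1,"linear":[0,0,0],"delta_rot":[0,0,0]}]' 20
```

```text
clock: 7.1
position: [0.4942, 0.2627, 0.08]
tool_rot: [-1.836, 1.993, -1.107]
force: [-2.9, 0.4, 2.0]
grip_width: 0.0259
grip_force: 8.0
clock: 7.4
position: [0.4942, 0.2627, 0.08]
tool_rot: [-1.836, 1.993, -1.108]
force: [-5.5, 0.5, 5.1]
grip_width: 0.0259
grip_force: 20.0
```

```bash
python3 -m pendant '[{"gripper":-1,"linear":[0.0025,0,-0.0054],"delta_rot":[0,0,0]},{"gripper":-1,"linear":[0.006,0,-0.0127],"delta_rot":[0,0,0]},{"gripper":-1,"linear":[0.01,0,-0.0217],"delta_rot":[0,0,0]},{"gripper":-1,"linear":[0.014,0,-0.03],"delta_rot":[0,0,0]},{"gripper":-1,"linear":[0.018,0,-0.0386],"delta_rot":[0,0,0]}]' 25;  python3 -m pendant '[{"gripper":-1,"linear":[0.005,0,-0.0107],"delta_rot":[0,0,0]},{"gripper":-1,"linear":[0.01,0,-0.0217],"delta_rot":[0,0,0]},{"gripper":-1,"linear":[0.02,0,-0.043],"delta_rot":[0,0,0]},{"gripper":-1,"linear":[0.03,0,-0.0645],"delta_rot":[0,0,0]},{"gripper":-1,"linear":[0.03,0,-0.0645],"delta_rot":[0,0,0]}]' 45; python3 -c "
from g import *
plan(DC,RG); s=snap('scene','s2'); cv2.imwrite('pics/s2.png',cv2.resize(s['p'][150:290,230:390,::-1],(640,560)))"
```

```text
clock: 7.9
position: [0.4811, 0.2613, 0.0959]
tool_rot: [-1.836, 1.994, -1.107]
force: [4.7, 0.1, -5.4]
grip_width: 0.0261
grip_force: 25.0
clock: 8.4
position: [0.4563, 0.2601, 0.1231]
tool_rot: [-1.838, 1.994, -1.104]
force: [-0.0, -0.1, -6.0]
grip_width: 0.0255
grip_force: 45.0
t 8.4 pos [0.4563 0.2601 0.1231] F [-0.  -0.1 -6. ] w 0.0255 j [-0.58  0.58 -0.62  2.15  1.28  1.22  0.98]
lin [-0.0791 -0.0013  0.1286] mm [-39.5  -0.6  64.3] rot [ 0.3238  0.0018 -1.4642] deg [  38.9    0.2 -175.7]
```

View pics/s2.png

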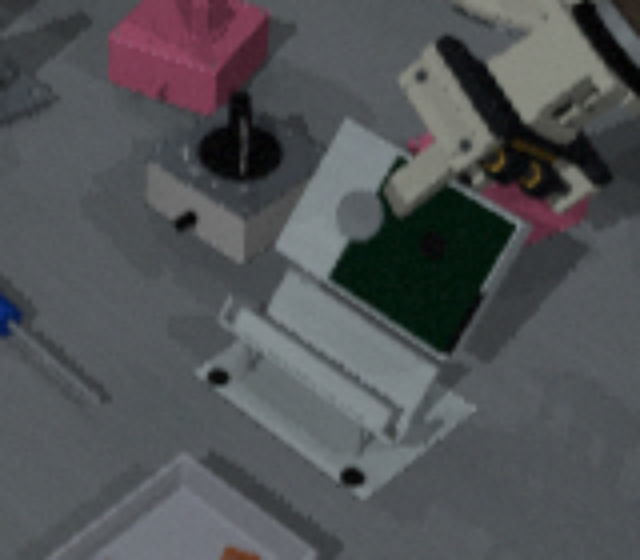

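The drive has come cleanly out of the cradle, with its plug end at (475,310). Next I'll locate the card from the first side image and start the carry.

```bash
python3 - <<'E'
from ik import *
for n in("side0",):
    c=load(n); W=cloud(c); hsv=cv2.cvtColor(c["p"],cv2.COLOR_RGB2HSV)
    x,y,z=W[...,0],W[...,1],W[...,2]
    reg=(abs(x-.565)<.07)&(abs(y+.27)<.02)&(z<.03)&(z>-.005)
    g=c["p"].mean(2); m=(reg&(g>135)).astype(np.uint8); print(np.percentile(g[reg],[10,50,80,95]),m.sum())
    N,L_,st,_=cv2.connectedComponentsWithStats(m); i=1+st[1:,4].argmax(); vv,uu=np.where(L_==i)
    P=world(c,np.c_[uu,vv],.0105); print(st[i],cv2.minAreaRect((P[:,:2]*1000).astype(np.float32)),z[L_==i].mean())
    # green bar: front connectors / base extents along RX
    base=(c["d"]>0)&(abs(z-.0105)<.004); a=(W-RB)@RX; b=(W-RB)@RY; mm=base&(abs(a)<.2)&(b<.2)&(b>-.09)
    print("base a",np.percentile(a[mm],[.5,5,50,99.5]),"b",np.percentile(b[mm],[.5,99.5]))
CX=np.array([.568,-.2705,.0])
plan(*gpose(CX-.03*RX+.25*Z,RX,Z,25,-1,.033))
E
```

```text
[ 33.33333333  84.16666667 113.33333333 137.33333333] 91
[383 293  18  14  64] ((585.7467651367188, -276.2481994628906), (7.951755046844482, 43.57674789428711), 89.88018798828125) 0.010986401533461072
base a [-0.09987855 -0.09639927 -0.0458555   0.10580941] b [-0.04670891  0.1643985 ]
t 8.45 pos [0.4569 0.2599 0.1228] F [ 0.5 -0.4 -6.7] w 0.026 j [-0.58  0.58 -0.62  2.15  1.28  1.22  0.98]
lin [ 1.0413 -0.2311  0.2872] mm [ 520.7 -115.5  143.6] rot [-0.5515  0.2814  0.5985] deg [-66.2  33.8  71.8]
```

```bash
cat >> ik.py <<'E'
RB=np.array([.566,-.270,0]); UPG=.033   # card xy
def rk(cx,z,cy=0,phi=25): return gpose(RB+cx*RX+cy*RY+z*Z,RX,Z,phi,-1,UPG)
E
python3 - <<'E'
from ik import *
s=r.sense(); R0=Ro.from_rotvec(s["tool_rot"]); R1=Ro.from_matrix(rk(-.03,.25)[1])
dv=(R0.inv()*R1).as_rotvec(); 
plan([.48,.2,.25],(R0*Ro.from_rotvec(dv*.3)).as_matrix()); print(rk(-.03,.25)[0])
E
```

```text
t 8.45 pos [0.4569 0.2599 0.1228] F [ 0.5 -0.4 -6.7] w 0.026 j [-0.58  0.58 -0.62  2.15  1.28  1.22  0.98]
lin [ 0.1841 -0.1911 -0.1037] mm [ 92.  -95.6 -51.8] rot [-0.1654  0.0844  0.1796] deg [-19.9  10.1  21.5]
[ 0.52801896 -0.26807596  0.26578015]
```

```bash
python3 -m pendant '[{"gripper":-1,"linear":[0.04,-0.04,-0.04],"delta_rot":[0,0,0]},{"gripper":-1,"linear":[0.09,-0.1,-0.07],"delta_rot":[-0.04,0.02,0.04]},{"gripper":-1,"linear":[0.14,-0.16,-0.1],"delta_rot":[-0.08,0.04,0.09]},{"gripper":-1,"linear":[0.18,-0.19,-0.104],"delta_rot":[-0.12,0.06,0.13]},{"gripper":-1,"linear":[0.18,-0.19,-0.104],"delta_rot":[-0.16,0.08,0.17]}]' 50; python3 - <<'E'
from ik import *
plan(*rk(-.04,.25))
E
```

```text
clock: 8.95
position: [0.4822, 0.1995, 0.2527]
tool_rot: [-1.455, 2.615, -0.887]
force: [-0.4, 0.3, -7.3]
grip_width: 0.0255
grip_force: 50.0
t 8.95 pos [0.4822 0.1995 0.2527] F [-0.4  0.3 -7.3] w 0.0255 j [-0.3   0.35 -0.63  1.88  0.77  1.32  1.33]
lin [ 0.701  -0.4455  0.4342] mm [ 350.5 -222.7  217.1] rot [-0.3915  0.2003  0.4238] deg [-47.   24.   50.9]
```

```bash
python3 -m pendant '[{"gripper":-1,"linear":[0.05,-0.03,0.03],"delta_rot":[-0.03,0.015,0.03]},{"gripper":-1,"linear":[0.12,-0.075,0.07],"delta_rot":[-0.07,0.035,0.075]},{"gripper":-1,"linear":[0.19,-0.12,0.115],"delta_rot":[-0.11,0.055,0.12]},{"gripper":-1,"linear":[0.26,-0.165,0.16],"delta_rot":[-0.15,0.075,0.16]},{"gripper":-1,"linear":[0.33,-0.21,0.2],"delta_rot":[-0.19,0.1,0.21]}]' >/dev/null; python3 - <<'E'
from ik import *
plan(*rk(-.04,.25))
E
```

```text
t 9.45 pos [ 0.498  -0.0189  0.2574] F [ 0.7  0.7 -6.6] w 0.0257 j [ 0.13  0.33 -0.45  1.78  0.44  1.34  1.58]
lin [ 0.1785 -0.4418  0.1486] mm [  89.2 -220.9   74.3] rot [-0.2016  0.0998  0.2154] deg [-24.2  12.   25.8]
```

```bash
python3 -m pendant '[{"gripper":-1,"linear":[0.03,-0.08,0.03],"delta_rot":[-0.04,0.02,0.04]},{"gripper":-1,"linear":[0.06,-0.16,0.055],"delta_rot":[-0.08,0.04,0.09]},{"gripper":-1,"linear":[0.1,-0.25,0.085],"delta_rot":[-0.12,0.06,0.13]},{"gripper":-1,"linear":[0.13,-0.33,0.11],"delta_rot":[-0.16,0.08,0.17]},{"gripper":-1,"linear":[0.16,-0.4,0.135],"delta_rot":[-0.2,0.1,0.215]}]' >/dev/null; python3 - <<'E'
from ik import *
plan(*rk(-.04,.25))
E
```

```text
t 9.95 pos [ 0.5183 -0.2446  0.2648] F [ 1.   0.1 -6. ] w 0.0259 j [ 0.47  0.6  -0.23  1.36  0.22  1.63  1.73]
lin [-0.0009 -0.046  -0.0024] mm [ -0.5 -23.   -1.2] rot [-0.0018  0.0003 -0.0003] deg [-0.2  0.  -0. ]
```

```bash
python3 -m pendant '[{"gripper":-1,"linear":[0,-0.046,0],"delta_rot":[-0.002,0,0]},{"gripper":-1,"linear":[0,-0.046,0],"delta_rot":[-0.002,0,0]},{"gripper":-1,"linear":[0,-0.046,0],"delta_rot":[-0.002,0,0]}]' >/dev/null; python3 - <<'E'
from ik import *
plan(*rk(-.04,.25))
a=snap("side","s3"); b=snap("wrist","w3"); s=r.sense(); np.savez("w3pose",p=s["position"],R=s["tool_rot"])
cv2.imwrite("pics/p3.png",np.hstack([cv2.resize(a["p"][100:370,250:500,::-1],(400,432)),cv2.resize(b["p"][:,:,::-1],(400,300)) if 0 else cv2.copyMakeBorder(cv2.resize(b["p"][:,:,::-1],(400,300)),0,132,0,0,0)]))
E
```

```text
t 10.25 pos [ 0.5169 -0.2651  0.2639] F [-0.6  2.3 -6.2] w 0.0256 j [ 0.49  0.61 -0.23  1.34  0.22  1.64  1.77]
lin [-0.0007 -0.0048 -0.0045] mm [-0.4 -2.4 -2.2] rot [-0.0002  0.0003  0.0014] deg [-0.   0.   0.2]
```

View pics/p3.png

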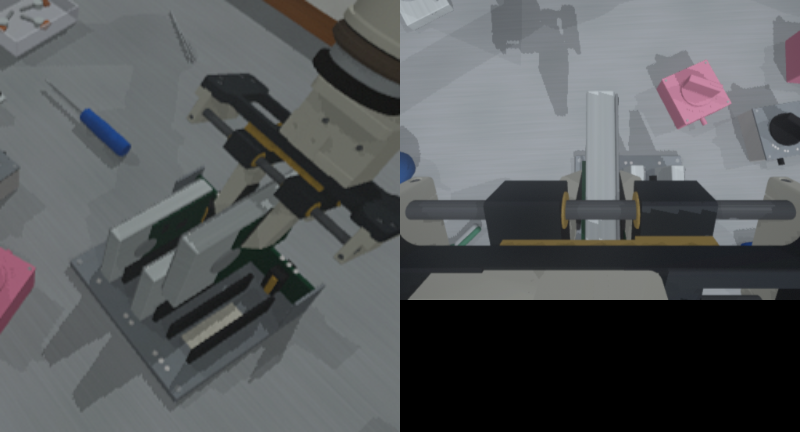

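The side view shows the held drive above the free bay (crop (215,330)), board to -y and plug end towards the green bar. Next I'll measure the drive against the rails and card.

```bash
cat > bay.py <<'E'
from ik import *
import sys
def an(f):
    c=load(f); W=cloud(c); D=W-RB; a,b,z=D@RX,D@RY,W[...,2]; ok=c["d"]>0; g=c["p"].mean(2)
    # rails: tops
    rail=ok&(z>.038)&(z<.053)&(abs(b)<.035)&(a>-.065)&(a<.06)&(g<60)
    h,e=np.histogram(b[rail],bins=np.arange(-.036,.037,.002)); print("rails b:",[(round(x*1000),n) for x,n in zip(e,h) if n>3])
    print("rail a",np.percentile(a[rail],[1,99]) if rail.any() else 0)
    card=ok&(abs(z-.011)<.006)&(abs(b)<.013)&(abs(a)<.08)
    gg=g*card; th=(g[card].min()+g[card].max())/2; q=card&(g>th); print("card n",q.sum(),"a",np.percentile(a[q],[2,98]),"b",np.percentile(b[q],[2,98]))
    dr=ok&(z>.15)&(abs(b)<.05)&(abs(a)<.14)
    return c,W,a,b,z,ok,g
if __name__=="__main__":
    an("side0"); c,W,a,b,z,ok,g=an("s3")
    hsv=cv2.cvtColor(c["p"],cv2.COLOR_RGB2HSV)
    gm=ok&(z>.18)&(z<.33)&(abs(b)<.05)&(abs(a)<.15)&(hsv[...,1]>90)&(hsv[...,0]>40)&(hsv[...,0]<95)
    P=np.c_[a[gm],b[gm],z[gm]]; o=P.mean(0); n=np.linalg.svd(P-o,full_matrices=False)[2][2]; n*=-np.sign(n[1]); print("board n",gm.sum(),o,n)
    c=load("w3"); W=cloud(c); D=W-RB; a,b,z=D@RX,D@RY,W[...,2]; top=(c["d"]>0)&(abs(z-.301)<.008)&(abs(b)<.03)&(a<.01)
    P=np.c_[a[top],b[top],z[top]]; print("top z",np.median(z[top]),"b",np.percentile(b[top],[2,50,98]),"a min",np.percentile(a[top],.5))
    k=np.polyfit(a[top],z[top],1); print("pitch slope",k); 
    for lo in np.arange(-.11,0,.02):
        w=top&(a>lo)&(a<lo+.02)
        if w.sum()>20: print(round(lo,3),np.percentile(b[w],[3,97]).round(4),np.median(z[w]).round(4))
E
python3 bay.py
```

```text
rails b: [(-24, np.int64(87)), (-22, np.int64(68)), (-20, np.int64(57)), (-18, np.int64(12)), (12, np.int64(88)), (14, np.int64(68)), (16, np.int64(49)), (18, np.int64(12))]
rail a [-0.05724279  0.05878798]
card n 489 a [-0.07821425  0.04338835] b [-0.01133221  0.00921607]
rails b: [(-24, np.int64(87)), (-22, np.int64(71)), (-20, np.int64(54)), (-18, np.int64(6)), (12, np.int64(95)), (14, np.int64(65)), (16, np.int64(50)), (18, np.int64(9))]
rail a [-0.05726949  0.05820778]
card n 490 a [-0.07783264  0.04308894] b [-0.01174014  0.00922225]
board n 183 [-0.03826075 -0.01023947  0.23334235] [ 0.0023024  -0.99996246  0.00835341]
top z 0.2994375898980352 b [-0.01226791  0.00423962  0.02020283] a min -0.11334039988835333
pitch slope [0.01406343 0.30025117]
-0.11 [-0.0058  0.0155] 0.2991
-0.09 [-0.0056  0.0154] 0.2994
-0.07 [-0.008   0.0154] 0.2994
-0.05 [-0.0156  0.0236] 0.2997
-0.03 [-0.0103  0.0186] 0.2999
```

```bash
echo 'RB=RB-.001*RX-.0027*RY' >> ik.py; python3 - <<'E'
from ik import *
plan(*rk(-.011,.125))
E
```

```text
t 10.35 pos [ 0.5179 -0.2627  0.2649] F [-0.5  1.  -6.2] w 0.0259 j [ 0.49  0.61 -0.23  1.34  0.22  1.64  1.77]
lin [-0.1558 -0.0159  0.2014] mm [-77.9  -7.9 100.7] rot [-0.0008  0.0011  0.0034] deg [-0.1  0.1  0.4]
```

```bash
python3 -m pendant '[{"gripper":-1,"linear":[-0.04,-0.012,0.05],"delta_rot":[0,0,0]},{"gripper":-1,"linear":[-0.1,-0.012,0.12],"delta_rot":[0,0,0]},{"gripper":-1,"linear":[-0.145,-0.012,0.185],"delta_rot":[0,0,0]},{"gripper":-1,"linear":[-0.155,-0.012,0.2],"delta_rot":[0,0,0]},{"gripper":-1,"linear":[-0.155,-0.012,0.2],"delta_rot":[0,0,0]}]' >/dev/null;  python3 - <<'E'
from ik import *
from bay import an
for i in range(3): snap("side","s4"); plan(*rk(-.011,.125))
c,W,a,b,z,ok,g=an("s4"); hsv=cv2.cvtColor(c["p"],cv2.COLOR_RGB2HSV)
gm=ok&(z>.07)&(z<.2)&(abs(b)<.03)&(abs(a)<.15)&(hsv[...,1]>90)&(hsv[...,0]>40)&(hsv[...,0]<95)
P=np.c_[a[gm],b[gm],z[gm]]; o=np.median(P,0); n=np.linalg.svd(P-P.mean(0),full_matrices=False)[2][2]; n*=-np.sign(n[1]); print("board",gm.sum(),o,n)
face=ok&(abs(b-o[1])<.004)&(z>.04)&(z<.2)&(abs(a)<.13); print("face a",np.percentile(a[face],[.5,99.5]),"z",np.percentile(z[face],[.5,99.5]))
cv2.imwrite("pics/s4.png",cv2.resize(c["p"][190:350,290:470,::-1],(720,600)))
E
```

```text
t 10.9 pos [ 0.5461 -0.2708  0.1431] F [ 0.3 -0.6 -5.9] w 0.026 j [ 0.47  0.77 -0.22  1.35  0.25  1.47  1.73]
lin [-0.0015 -0.0018  0.0044] mm [-0.7 -0.9  2.2] rot [-0.0013  0.0013  0.0029] deg [-0.2  0.2  0.4]
t 10.95 pos [ 0.5469 -0.2716  0.1444] F [-0.2 -0.3 -5.5] w 0.0257 j [ 0.47  0.77 -0.22  1.34  0.25  1.47  1.73]
lin [-0.0011 -0.0003  0.0074] mm [-0.5 -0.2  3.7] rot [-0.0017  0.0025  0.0024] deg [-0.2  0.3  0.3]
t 11.0 pos [ 0.5473 -0.272   0.145 ] F [ 0.2 -0.7 -5.2] w 0.0258 j [ 0.47  0.76 -0.22  1.34  0.25  1.47  1.73]
lin [-0.0009  0.0006  0.0089] mm [-0.5  0.3  4.4] rot [-0.0019  0.0033  0.002 ] deg [-0.2  0.4  0.2]
rails b: [(-22, np.int64(62)), (-20, np.int64(68)), (-18, np.int64(61)), (-16, np.int64(30))]
rail a [-0.05587901  0.05813158]
card n 311 a [-0.07888958  0.04316582] b [-0.01196106  0.00344307]
board 78 [-0.02074088 -0.01266447  0.11205813] [ 0.00220276 -0.99993589  0.01110662]
face a [-0.08431518  0.10923205] z [0.04063149 0.19050911]
```

View pics/s4.png

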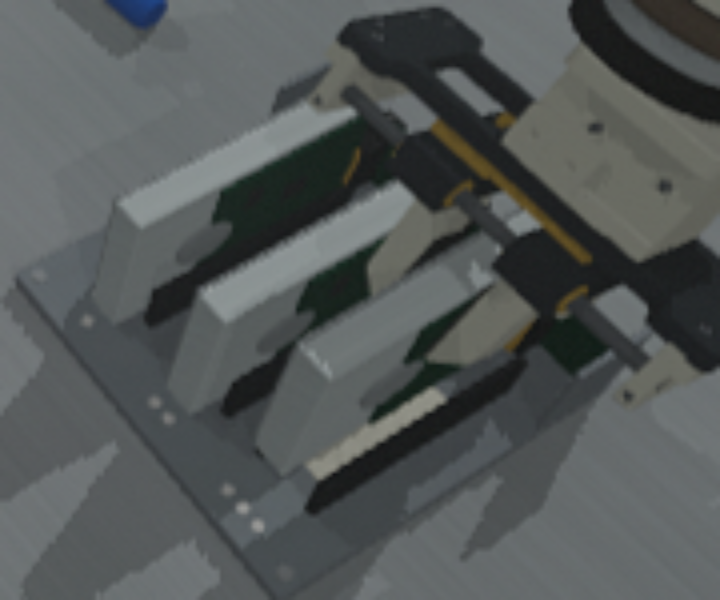

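The drive stands over the bay: its board face sits 2 mm inside the near rail, and there is no contact force. Lowering.

```bash
python3 -m pendant '[{"gripper":-1,"linear":[-0.008,0,0.018],"delta_rot":[0,0,0]},{"gripper":-1,"linear":[-0.016,0,0.035],"delta_rot":[0,0,0]},{"gripper":-1,"linear":[-0.023,0,0.05],"delta_rot":[0,0,0]},{"gripper":-1,"linear":[-0.03,0,0.065],"delta_rot":[0,0,0]},{"gripper":-1,"linear":[-0.036,0,0.078],"delta_rot":[0,0,0]}]' >/dev/null; python3 -m pendant '[{"gripper":-1,"linear":[0,0,0],"delta_rot":[0,0,0]},{"gripper":-1,"linear":[0,0,0],"delta_rot":[0,0,0]}]'; python3 - <<'E'
from ik import *
plan(*rk(-.011,.063))
E
```

```text
clock: 11.7
position: [0.5458, -0.2719, 0.0991]
tool_rot: [-0.062, -2.707, -0.013]
force: [0.5, 0.0, -5.9]
grip_width: 0.0257
grip_force: 50.0
t 11.7 pos [ 0.5458 -0.2719  0.0991] F [ 0.5  0.  -5.9] w 0.0257 j [ 0.47  0.82 -0.21  1.37  0.26  1.41  1.72]
lin [-0.0172  0.0004  0.0368] mm [-8.6  0.2 18.4] rot [-0.001   0.0013  0.0021] deg [-0.1  0.2  0.2]
```

```bash
python3 -m pendant '[{"gripper":-1,"linear":[-0.006,0,0.012],"delta_rot":[0,0,0]},{"gripper":-1,"linear":[-0.01,0,0.022],"delta_rot":[0,0,0]},{"gripper":-1,"linear":[-0.013,0,0.028],"delta_rot":[0,0,0]},{"gripper":-1,"linear":[-0.013,0,0.028],"delta_rot":[0,0,0]}]'|grep -E 'pos|for'; python3 -m pendant '[{"gripper":-1,"linear":[-0.0017,0,0.0036],"delta_rot":[0,0,0]},{"gripper":-1,"linear":[-0.0017,0,0.0036],"delta_rot":[0,0,0]}]'|grep -E 'pos|force'; python3 -m pendant '[{"gripper":-1,"linear":[-0.0017,0,0.0036],"delta_rot":[0,0,0]},{"gripper":-1,"linear":[-0.0017,0,0.0036],"delta_rot":[0,0,0]}]'|grep -E 'pos|force'
```

```text
position: [0.5454, -0.2718, 0.0832]
force: [0.7, 0.5, -6.1]
grip_force: 50.0
position: [0.546, -0.272, 0.0819]
force: [0.9, -0.1, -5.9]
grip_force: 50.0
position: [0.5464, -0.2721, 0.0807]
force: [0.1, 0.5, -3.7]
grip_force: 50.0
```

```bash
python3 -m pendant '[{"gripper":-1,"linear":[-0.001,0,0.002],"delta_rot":[0,0,0]},{"gripper":-1,"linear":[-0.001,0,0.002],"delta_rot":[0,0,0]}]'|grep -E 'pos|^force'; python3 -m pendant '[{"gripper":-0.4,"linear":[0,0,0],"delta_rot":[0,0,0]},{"gripper":-0.25,"linear":[0,0,0],"delta_rot":[0,0,0]},{"gripper":-0.15,"linear":[0,0,0],"delta_rot":[0,0,0]},{"gripper":-0.15,"linear":[0,0,0],"delta_rot":[0,0,0]}]'; python3 - <<'E'
from ik import *
from bay import an
c=snap("side","s5"); c,W,a,b,z,ok,g=an("s5"); hsv=cv2.cvtColor(c["p"],cv2.COLOR_RGB2HSV)
gm=ok&(z>.055)&(z<.11)&(abs(b)<.03)&(abs(a)<.15)&(hsv[...,1]>90)&(hsv[...,0]>40)&(hsv[...,0]<95)
P=np.c_[a[gm],b[gm],z[gm]]; o=np.median(P,0); n=np.linalg.svd(P-P.mean(0),full_matrices=False)[2][2]; n*=-np.sign(n[1]); print("board",gm.sum(),o,n)
face=ok&(abs(b-o[1])<.004)&(z>.055)&(z<.2)&(abs(a)<.13); print("face a",np.percentile(a[face],[.5,99.5]))
s=r.sense(); R=Ro.from_rotvec(s["tool_rot"]).as_matrix(); print("out 70mm along tool -z ->",s["position"]-.07*R[:,2])
E
```

```text
position: [0.5466, -0.2721, 0.0805]
force: [1.5, 0.7, 4.9]
clock: 13.1
position: [0.5458, -0.272, 0.0787]
tool_rot: [-0.062, -2.708, -0.013]
force: [0.9, -0.3, 0.4]
grip_width: 0.0391
grip_force: 0.0
rails b: [(-22, np.int64(29)), (-20, np.int64(34)), (-18, np.int64(27)), (-16, np.int64(16)), (-14, np.int64(16))]
rail a [-0.05647281 -0.00654468]
card n 10 a [-0.07908855 -0.05223887] b [-0.01148581 -0.01062848]
board 67 [-0.01837673 -0.013189    0.10480768] [-2.21275775e-04 -9.99657033e-01  2.61871639e-02]
face a [-0.08399412  0.0101152 ]
out 70mm along tool -z -> [ 0.57520622 -0.27334229  0.14222005]
```

The drive stands upright on the bay floor and is released. Next I'll retreat and plan a low push on the end face, coming from the front right so the hand stays clear of the parked drives.

```bash
python3 -m pendant '[{"gripper":-0.15,"linear":[0,0,-0.04],"delta_rot":[0,0,0]},{"gripper":-0.15,"linear":[0,0,-0.1],"delta_rot":[0,0,0]},{"gripper":-0.15,"linear":[0,0,-0.19],"delta_rot":[0,0,0]},{"gripper":-0.15,"linear":[0,0,-0.28],"delta_rot":[0,0,0]},{"gripper":-0.15,"linear":[0,0,-0.36],"delta_rot":[0,0,0]}]' | grep -E "pos|^force"; cat >> ik.py <<'E'
def push(tail,th,ps,sg,z=.03):
    t,p=np.radians([th,ps]); d=RX*np.cos(p)+RY*np.sin(p); zt=d*np.sin(t)-Z*np.cos(t); x=(d*np.cos(t)+Z*np.sin(t))*sg
    h=.019*np.sin(p)+.0095*np.cos(t)*np.cos(p)
    return RB+RX*(tail-h)+RY*.013+Z*z, frame(x,zt)
E
timeout 200 python3 - <<'E'
from ik import *
for th,ps in((45,40),(35,40)):
  for sg in(1,-1):
    p,R=push(-.10,th,ps,sg); print(th,ps,sg,p.round(3),[(round(float(a),2),b.tolist()) for a,b in solve(p,R,8)][:2])
plan(*push(-.10,45,40,1)); plan(*push(-.10,45,40,-1))
E
```

```text
position: [0.6222, -0.2754, 0.2445]
force: [0.4, -0.7, -0.5]
45 40 1 [ 0.448 -0.254  0.03 ] [(0.32, [1.24, 0.75, -0.3, 2.1, -1.0, 0.71, 0.99]), (0.32, [1.47, 0.83, -0.59, 2.1, -0.72, 0.55, 0.77])]
45 40 -1 [ 0.448 -0.254  0.03 ] [(0.32, [1.26, 0.75, -0.32, 2.1, -0.98, 0.69, -2.17]), (0.32, [1.3, 0.76, -0.38, 2.1, -0.94, 0.66, -2.2])]
35 40 1 [ 0.447 -0.254  0.03 ] [(0.31, [1.04, 0.64, -0.19, 2.11, -0.95, 0.63, 0.82]), (0.26, [1.39, 0.74, -0.62, 2.12, -0.5, 0.45, 0.44])]
35 40 -1 [ 0.447 -0.254  0.03 ] [(0.31, [0.84, 0.63, 0.05, 2.11, -1.09, 0.74, -2.22]), (0.27, [1.01, 0.64, -0.14, 2.11, -0.98, 0.65, -2.3])]
t 13.65 pos [ 0.6222 -0.2754  0.2445] F [ 0.4 -0.7 -0.5] w 0.0391 j [ 0.42  0.82 -0.21  1.    0.24  1.75  1.76]
lin [0.1379 0.0276 0.5358] mm [ 68.9  13.8 267.9] rot [-0.6701  0.0748  0.9615] deg [-80.4   9.  115.4]
t 13.65 pos [ 0.6222 -0.2754  0.2445] F [ 0.4 -0.7 -0.5] w 0.0391 j [ 0.42  0.82 -0.21  1.    0.24  1.75  1.76]
lin [0.1379 0.0276 0.5358] mm [ 68.9  13.8 267.9] rot [-0.0621 -0.5566 -0.3461] deg [ -7.5 -66.8 -41.5]
```

```bash
python3 - <<'E'
from ik import *
plan([.5,-.33,.33],head(90))
E
```

```text
t 13.65 pos [ 0.6222 -0.2754  0.2445] F [ 0.4 -0.7 -0.5] w 0.0391 j [ 0.42  0.82 -0.21  1.    0.24  1.75  1.76]
lin [ 0.2888 -0.1204 -0.0552] mm [144.4 -60.2 -27.6] rot [-0.1572 -0.1642  0.7158] deg [-18.9 -19.7  85.9]
```

```bash
python3 -m pendant '[{"gripper":-1,"linear":[0.06,-0.03,-0.03],"delta_rot":[-0.15,-0.16,0.72]},{"gripper":-1,"linear":[0.12,-0.06,-0.05],"delta_rot":[-0.15,-0.16,0.72]},{"gripper":-1,"linear":[0.2,-0.09,-0.055],"delta_rot":[-0.15,-0.16,0.72]},{"gripper":-1,"linear":[0.29,-0.12,-0.055],"delta_rot":[-0.15,-0.16,0.72]},{"gripper":-1,"linear":[0.29,-0.12,-0.055],"delta_rot":[-0.15,-0.16,0.72]}]' | grep -E "pos|^force";  python3 - <<'E'
from ik import *
plan([.46,-.32,.3],head(50)); plan([.42,-.3,.25],push(-.10,45,40,1)[1])
E
```

```text
position: [0.4937, -0.3354, 0.3321]
force: [0.0, -0.7, -0.2]
t 14.15 pos [ 0.4937 -0.3354  0.3321] F [ 0.  -0.7 -0.2] w 0.004 j [ 0.58  0.46 -0.08  1.35  0.07  1.57  1.27]
lin [ 0.053  -0.0195  0.0801] mm [26.5 -9.8 40. ] rot [-0.1169 -0.0506  0.6979] deg [-14.   -6.1  83.7]
t 14.15 pos [ 0.4937 -0.3354  0.3321] F [ 0.  -0.7 -0.2] w 0.004 j [ 0.58  0.46 -0.08  1.35  0.07  1.57  1.27]
lin [ 0.1131 -0.0379  0.1986] mm [ 56.5 -19.   99.3] rot [-0.4303  0.2401  0.7056] deg [-51.6  28.8  84.7]
```

```bash
python3 -m pendant '[{"gripper":-1,"linear":[0.03,-0.01,0.02],"delta_rot":[-0.43,0.24,0.7]},{"gripper":-1,"linear":[0.05,-0.02,0.05],"delta_rot":[-0.43,0.24,0.7]},{"gripper":-1,"linear":[0.07,-0.03,0.1],"delta_rot":[-0.43,0.24,0.7]},{"gripper":-1,"linear":[0.09,-0.04,0.12],"delta_rot":[-0.43,0.24,0.7]},{"gripper":-1,"linear":[0.11,-0.04,0.15],"delta_rot":[-0.43,0.24,0.7]}]' | grep -E "pos|^force";  python3 - <<'E'
from ik import *
plan([.42,-.29,.2],push(-.10,45,40,1)[1])
E
```

```text
position: [0.4296, -0.2998, 0.2696]
force: [-0.7, -0.6, 0.2]
t 14.65 pos [ 0.4296 -0.2998  0.2696] F [-0.7 -0.6  0.2] w 0.0001 j [ 0.78  0.41 -0.    1.63 -0.33  1.42  0.99]
lin [-0.0393 -0.0265  0.1338] mm [-19.7 -13.2  66.9] rot [-0.2552  0.1352  0.4138] deg [-30.6  16.2  49.7]
```

```bash
python3 -m pendant '[{"gripper":-1,"linear":[0,0,0],"delta_rot":[-0.255,0.135,0.414]},{"gripper":-1,"linear":[0,0,0],"delta_rot":[-0.255,0.135,0.414]},{"gripper":-1,"linear":[-0.02,-0.01,0.03],"delta_rot":[-0.255,0.135,0.414]},{"gripper":-1,"linear":[-0.03,-0.02,0.06],"delta_rot":[-0.255,0.135,0.414]},{"gripper":-1,"linear":[-0.04,-0.026,0.1],"delta_rot":[-0.255,0.135,0.414]}]' | grep -E "pos|^force";  python3 - <<'E'
from ik import *
plan([.41,-.28,.12],push(-.10,45,40,1)[1])
E
```

```text
position: [0.4202, -0.2984, 0.2151]
force: [-0.9, 0.3, 0.1]
t 15.15 pos [ 0.4202 -0.2984  0.2151] F [-0.9  0.3  0.1] w 0.0004 j [ 0.95  0.4   0.07  1.91 -0.74  1.2   0.81]
lin [-0.1064 -0.0488  0.1557] mm [-53.2 -24.4  77.8] rot [-0.0737  0.0398  0.1203] deg [-8.8  4.8 14.4]
```

```bash
python3 -m pendant '[{"gripper":-1,"linear":[-0.04,-0.02,0.06],"delta_rot":[-0.074,0.04,0.12]},{"gripper":-1,"linear":[-0.08,-0.04,0.11],"delta_rot":[-0.074,0.04,0.12]},{"gripper":-1,"linear":[-0.106,-0.049,0.155],"delta_rot":[-0.074,0.04,0.12]},{"gripper":-1,"linear":[-0.106,-0.049,0.155],"delta_rot":[-0.074,0.04,0.12]}]' | grep -E "pos|^force";  python3 - <<'E'
from ik import *
plan([.41,-.28,.12],push(-.10,45,40,1)[1]);plan(*push(-.10,45,40,1))
E
```

```text
position: [0.4079, -0.2758, 0.1179]
force: [0.1, -0.1, 0.2]
t 15.55 pos [ 0.4079 -0.2758  0.1179] F [ 0.1 -0.1  0.2] w 0.0003 j [ 1.03  0.52  0.05  2.12 -1.02  0.99  0.96]
lin [ 0.0018  0.0091 -0.0043] mm [ 0.9  4.6 -2.2] rot [-0.0047 -0.0003 -0.0001] deg [-0.6 -0.  -0. ]
t 15.55 pos [ 0.4079 -0.2758  0.1179] F [ 0.1 -0.1  0.2] w 0.0003 j [ 1.03  0.52  0.05  2.12 -1.02  0.99  0.96]
lin [-0.0599  0.0153  0.1885] mm [-30.    7.7  94.2] rot [-0.0047 -0.0003 -0.0001] deg [-0.6 -0.  -0. ]
```

```bash
python3 -m pendant '[{"gripper":-1,"linear":[-0.04,0.004,0.06],"delta_rot":[0,0,0]},{"gripper":-1,"linear":[-0.06,0.01,0.11],"delta_rot":[0,0,0]},{"gripper":-1,"linear":[-0.06,0.015,0.16],"delta_rot":[0,0,0]},{"gripper":-1,"linear":[-0.06,0.015,0.188],"delta_rot":[0,0,0]},{"gripper":-1,"linear":[-0.06,0.015,0.188],"delta_rot":[0,0,0]}]' 30| grep -E "pos|^force";  python3 - <<'E'
from ik import *
plan(*push(-.10,45,40,1)); plan(*push(-.084,45,40,1)); R=Ro.from_rotvec(r.sense()["tool_rot"]).as_matrix(); print("RX in tool",R.T@RX)
c=snap("side","s6"); cv2.imwrite("pics/s6.png",cv2.resize(c["p"][190:350,280:460,::-1],(720,600)))
E
```

```text
position: [0.4521, -0.2554, 0.0333]
force: [-1.1, 0.7, 0.0]
t 16.05 pos [ 0.4521 -0.2554  0.0333] F [-1.1  0.7  0. ] w 0.0003 j [ 1.    0.7  -0.03  2.1  -1.18  0.84  1.11]
lin [-0.0074 -0.0074  0.0019] mm [-3.7 -3.7  0.9] rot [-0.0037 -0.001   0.0039] deg [-0.4 -0.1  0.5]
t 16.05 pos [ 0.4521 -0.2554  0.0333] F [-1.1  0.7  0. ] w 0.0003 j [ 1.    0.7  -0.03  2.1  -1.18  0.84  1.11]
lin [0.0097 0.0135 0.0191] mm [4.9 6.7 9.5] rot [-0.0037 -0.001   0.0039] deg [-0.4 -0.1  0.5]
RX in tool [0.53532412 0.65131274 0.53779159]
```

View pics/s6.png

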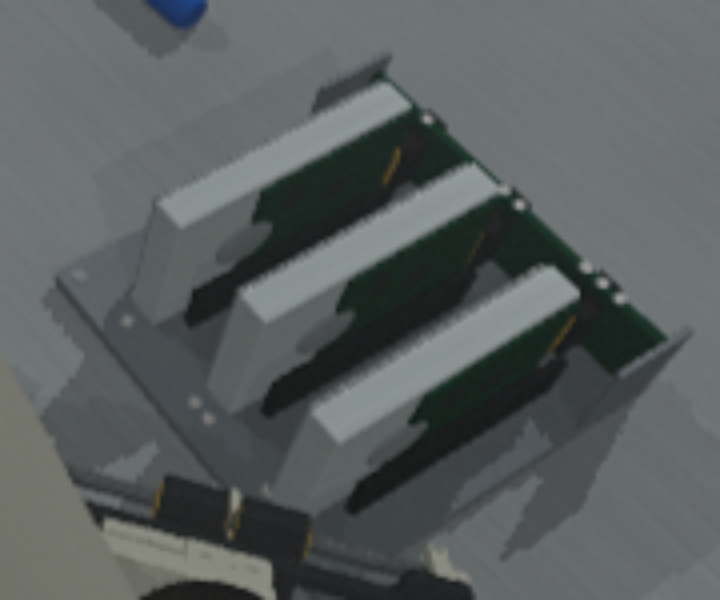

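The side view shows all three drives in the rack, the hand at the front right and nothing disturbed. I'll push slowly along the bay.

```bash
python3 -m pendant '[{"gripper":-1,"linear":[-0.002,0.0026,0.0043],"delta_rot":[0,0,0]},{"gripper":-1,"linear":[0.0,0.005,0.0085],"delta_rot":[0,0,0]},{"gripper":-1,"linear":[0.002,0.0078,0.0107],"delta_rot":[0,0,0]},{"gripper":-1,"linear":[0.0044,0.0104,0.0128],"delta_rot":[0,0,0]},{"gripper":-1,"linear":[0.0065,0.013,0.015],"delta_rot":[0,0,0]}]' | grep -E "pos|^force"
python3 -m pendant '[{"gripper":-1,"linear":[0.0021,0.0026,0.0021],"delta_rot":[0,0,0]},{"gripper":-1,"linear":[0.0043,0.0052,0.0043],"delta_rot":[0,0,0]},{"gripper":-1,"linear":[0.0064,0.0078,0.0064],"delta_rot":[0,0,0]},{"gripper":-1,"linear":[0.0086,0.0104,0.0086],"delta_rot":[0,0,0]},{"gripper":-1,"linear":[0.0107,0.013,0.0107],"delta_rot":[0,0,0]}]' | grep -E "pos|^force"
python3 -m pendant '[{"gripper":-1,"linear":[0.0021,0.0026,0.0021],"delta_rot":[0,0,0]},{"gripper":-1,"linear":[0.0043,0.0052,0.0043],"delta_rot":[0,0,0]},{"gripper":-1,"linear":[0.0064,0.0078,0.0064],"delta_rot":[0,0,0]}]' | grep -E "pos|^force"
```

```text
position: [0.4607, -0.2576, 0.0302]
force: [-0.9, 0.1, 0.9]
position: [0.4706, -0.2578, 0.0298]
force: [-0.0, 0.3, -0.3]
position: [0.4752, -0.2578, 0.0296]
force: [-7.3, 1.1, 5.0]
```

```bash
for k in 1; do python3 -m pendant '[{"gripper":-1,"linear":[0.0021,0.0026,0.0021],"delta_rot":[0,0,0]},{"gripper":-1,"linear":[0.0043,0.0052,0.0043],"delta_rot":[0,0,0]},{"gripper":-1,"linear":[0.0064,0.0078,0.0064],"delta_rot":[0,0,0]},{"gripper":-1,"linear":[0.0086,0.0104,0.0086],"delta_rot":[0,0,0]}]' | grep -E "pos|^force"; done
python3 -m pendant '[{"gripper":-1,"linear":[0.0021,0.0026,0.0021],"delta_rot":[0,0,0]},{"gripper":-1,"linear":[0.0043,0.0052,0.0043],"delta_rot":[0,0,0]},{"gripper":-1,"linear":[0.0064,0.0078,0.0064],"delta_rot":[0,0,0]}]' | grep -E "pos|^force"
python3 - <<'E'
from ik import *
c=snap("side","s7"); W=cloud(c); D=W-RB; a,b,z=D@RX,D@RY,W[...,2]
top=(c["d"]>0)&(abs(z-.112)<.006)&(abs(b)<.025)&(abs(a)<.13); print("top a",np.percentile(a[top],[.5,99.5]),"b",np.percentile(b[top],[2,98])); print("yaw/pitch",np.polyfit(a[top],b[top],1),np.polyfit(a[top],z[top],1))
R=Ro.from_rotvec(r.sense()["tool_rot"]).as_matrix(); print("RX in tool",R.T@RX)
E
```

```text
position: [0.483, -0.2582, 0.0296]
force: [-6.4, 0.6, 4.0]
position: [0.489, -0.2585, 0.0296]
force: [-7.3, -0.8, 3.9]
top a [-0.12237489  0.07652977] b [-0.02240407  0.01109565]
yaw/pitch [ 0.04155819 -0.00218437] [-0.00604529  0.11133379]
RX in tool [0.53867171 0.64894616 0.53730967]
```

```bash
python3 -m pendant '[{"gripper":-1,"linear":[0.0021,0.0026,0.0021],"delta_rot":[0,0,0]},{"gripper":-1,"linear":[0.0043,0.0052,0.0043],"delta_rot":[0,0,0]},{"gripper":-1,"linear":[0.0064,0.0078,0.0064],"delta_rot":[0,0,0]},{"gripper":-1,"linear":[0.0086,0.0104,0.0086],"delta_rot":[0,0,0]}]' | grep -E "pos|^force"
python3 -m pendant '[{"gripper":-1,"linear":[0.0016,0.002,0.0016],"delta_rot":[0,0,0]},{"gripper":-1,"linear":[0.0032,0.0039,0.0032],"delta_rot":[0,0,0]},{"gripper":-1,"linear":[0.0043,0.0052,0.0043],"delta_rot":[0,0,0]}]' | grep -E "pos|^force"
python3 -m pendant '[{"gripper":-1,"linear":[0.0016,0.002,0.0016],"delta_rot":[0,0,0]},{"gripper":-1,"linear":[0.0032,0.0039,0.0032],"delta_rot":[0,0,0]},{"gripper":-1,"linear":[0.0043,0.0052,0.0043],"delta_rot":[0,0,0]}]' | grep -E "pos|^force"
```

```text
position: [0.4969, -0.2589, 0.0296]
force: [-7.4, 0.2, 3.9]
position: [0.501, -0.2591, 0.0296]
force: [-6.2, 0.1, 4.3]
position: [0.5025, -0.2589, 0.0294]
force: [-19.9, 0.4, 14.7]
```

```bash
python3 -m pendant '[{"gripper":-1,"linear":[0.0011,0.0013,0.0011],"delta_rot":[0,0,0]},{"gripper":-1,"linear":[0.0021,0.0026,0.0021],"delta_rot":[0,0,0]},{"gripper":-1,"linear":[0.0021,0.0026,0.0021],"delta_rot":[0,0,0]}]' | grep -E "pos|^force"
python3 - <<'E'
from ik import *
c=snap("side","s8"); W=cloud(c); D=W-RB; a,b,z=D@RX,D@RY,W[...,2]
top=(c["d"]>0)&(abs(z-.112)<.006)&(abs(b)<.025)&(a>-.055)&(a<.12); print("top a",np.percentile(a[top],[.5,99.5]),"b",np.percentile(b[top],[2,98])); print("yaw/pitch",np.polyfit(a[top],b[top],1),np.polyfit(a[top],z[top],1))
cv2.imwrite("pics/s8.png",cv2.resize(c["p"][190:350,300:460,::-1],(600,600)))
E
```

```text
position: [0.5044, -0.2588, 0.0295]
force: [-18.2, -0.5, 13.6]
top a [-0.05330365  0.09224434] b [-0.01264726  0.01153121]
yaw/pitch [-0.0093799  -0.00075518] [-0.00345517  0.11128729]
```

View pics/s8.png

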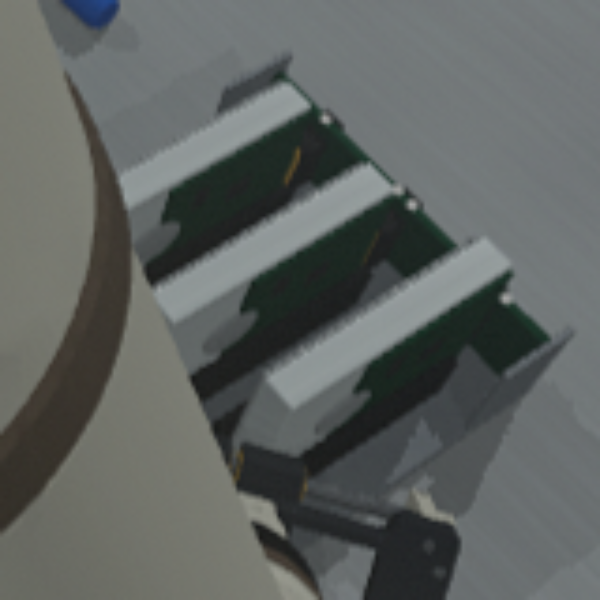

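The drive is straight and upright, and the plug is moving under a steady 18 N. I'll keep going to the stop.

```bash
python3 -m pendant '[{"gripper":-1,"linear":[0.0011,0.0013,0.0011],"delta_rot":[0,0,0]},{"gripper":-1,"linear":[0.0021,0.0026,0.0021],"delta_rot":[0,0,0]},{"gripper":-1,"linear":[0.0021,0.0026,0.0021],"delta_rot":[0,0,0]}]' | grep -E "pos|^force"
python3 -m pendant '[{"gripper":-1,"linear":[0.0011,0.0013,0.0011],"delta_rot":[0,0,0]},{"gripper":-1,"linear":[0.0016,0.002,0.0016],"delta_rot":[0,0,0]},{"gripper":-1,"linear":[0.0016,0.002,0.0016],"delta_rot":[0,0,0]}]' | grep -E "pos|^force"
python3 -m pendant '[{"gripper":-1,"linear":[0.0011,0.0013,0.0011],"delta_rot":[0,0,0]},{"gripper":-1,"linear":[0.0011,0.0013,0.0011],"delta_rot":[0,0,0]}]' | grep -E "pos|^force"
python3 -m pendant '[{"gripper":-1,"linear":[0.0011,0.0013,0.0011],"delta_rot":[0,0,0]},{"gripper":-1,"linear":[0.0011,0.0013,0.0011],"delta_rot":[0,0,0]}]' | grep -E "pos|^force"
```

```text
position: [0.5063, -0.2588, 0.0295]
force: [-18.8, -0.3, 12.6]
position: [0.5069, -0.2588, 0.0294]
force: [-22.7, 0.5, 16.6]
position: [0.5076, -0.259, 0.0289]
force: [-22.6, 0.6, 13.5]
position: [0.5079, -0.2591, 0.0289]
force: [-26.2, -0.0, 16.3]
```

```bash
for i in 1; do python3 -m pendant '[{"gripper":-1,"linear":[0.0011,0.0013,0.0011],"delta_rot":[0,0,0]},{"gripper":-1,"linear":[0.0011,0.0013,0.0011],"delta_rot":[0,0,0]}]' | grep -E "pos|^force"; done
python3 -m pendant '[{"gripper":-1,"linear":[0.0011,0.0013,0.0011],"delta_rot":[0,0,0]},{"gripper":-1,"linear":[0.0011,0.0013,0.0011],"delta_rot":[0,0,0]}]' | grep -E "pos|^force"
python3 -m pendant '[{"gripper":-1,"linear":[0.0011,0.0013,0.0011],"delta_rot":[0,0,0]},{"gripper":-1,"linear":[0.0011,0.0013,0.0011],"delta_rot":[0,0,0]}]' | grep -E "pos|^force"
python3 - <<'E'
from ik import *
c=snap("side","s9"); W=cloud(c); D=W-RB; a,b,z=D@RX,D@RY,W[...,2]
top=(c["d"]>0)&(abs(z-.112)<.006)&(abs(b)<.025)&(a>-.055)&(a<.12); print("top a",np.percentile(a[top],[.5,99.5]),"b",np.percentile(b[top],[2,98])); print("yaw/pitch",np.polyfit(a[top],b[top],1),np.polyfit(a[top],z[top],1))
E
```

```text
position: [0.5081, -0.259, 0.0289]
force: [-30.2, -0.4, 20.3]
position: [0.5083, -0.2591, 0.0288]
force: [-34.1, -0.1, 22.3]
position: [0.5086, -0.2591, 0.0285]
force: [-35.7, -0.4, 23.6]
top a [-0.04910743  0.09597187] b [-0.01270243  0.01162338]
yaw/pitch [-0.00998194 -0.00063576] [-0.00333422  0.11135231]
```

```bash
python3 -m pendant '[{"gripper":-1,"linear":[0.0014,0,-0.0014],"delta_rot":[0,0,0]},{"gripper":-1,"linear":[0.0028,0,-0.0028],"delta_rot":[0,0,0]},{"gripper":-1,"linear":[0.0042,0,-0.0042],"delta_rot":[0,0,0]}]' | grep -E "pos|^force"
python3 -m pendant '[{"gripper":-1,"linear":[0.0011,0.0013,0.0011],"delta_rot":[0,0,0]},{"gripper":-1,"linear":[0.0021,0.0026,0.0021],"delta_rot":[0,0,0]},{"gripper":-1,"linear":[0.0021,0.0026,0.0021],"delta_rot":[0,0,0]}]' | grep -E "pos|^force"
python3 - <<'E'
from ik import *
for n in ("sA",):
    c=snap("side",n); W=cloud(c); D=W-RB; a,b,z=D@RX,D@RY,W[...,2]
    top=(c["d"]>0)&(abs(z-.112)<.006)&(abs(b)<.025)&(a>-.055)&(a<.12); print("top a",np.percentile(a[top],[.5,99.5]),np.polyfit(a[top],z[top],1))
E
```

```text
position: [0.5084, -0.2592, 0.0291]
force: [-23.7, 1.1, 2.1]
position: [0.5089, -0.2591, 0.0289]
force: [-32.9, 0.3, 11.5]
top a [-0.04892478  0.09644378] [-0.00502962  0.11135438]
```

With the downward force relieved, the drive still doesn't move under 33 N, so it is at the stop. Retreating and turning towards the knob.

```bash
python3 -m pendant '[{"gripper":-1,"linear":[-0.011,-0.013,-0.011],"delta_rot":[0,0,0]},{"gripper":-1,"linear":[-0.032,-0.039,-0.032],"delta_rot":[0,0,0]},{"gripper":-1,"linear":[-0.043,-0.052,-0.1],"delta_rot":[0,0,0]},{"gripper":-1,"linear":[-0.043,-0.052,-0.19],"delta_rot":[0,0,0]},{"gripper":-1,"linear":[-0.043,-0.052,-0.28],"delta_rot":[0,0,0]}]' | grep -E "pos|^force"
timeout 250 python3 - <<'E'
from ik import *
c=snap("side","sB"); W=cloud(c); D=W-RB; a,b,z=D@RX,D@RY,W[...,2]
top=(c["d"]>0)&(abs(z-.112)<.006)&(abs(b)<.025)&(a>-.08)&(a<.12); print("top a",np.percentile(a[top],[.5,99.5]),"b",np.percentile(b[top],[2,98]),np.polyfit(a[top],z[top],1))
K=np.array([.442,.087,.074])
for h in(52,-38,232,142):
    print(h,[(round(float(m),2),q.tolist()) for m,q in solve(K,head(h),6)][:2])
plan([.42,-.2,.3],head(52)); plan([.42,-.2,.3],head(142))
E
```

```text
position: [0.4114, -0.3091, 0.1173]
force: [1.2, -1.0, 0.1]
top a [-0.04897293  0.09662651] b [-0.01258436  0.01149519] [-0.0036001   0.11134346]
52 [(0.27, [0.45, 0.51, -0.82, 2.15, 0.58, 0.72, -1.43]), (0.27, [-0.88, 0.49, 0.77, 2.15, -0.54, 0.7, -0.4])]
-38 [(0.28, [-1.14, 0.72, 1.17, 2.14, -0.89, 0.9, -1.66]), (0.27, [-1.02, 0.58, 0.97, 2.15, -0.71, 0.77, -1.82])]
232 [(0.28, [0.7, 0.77, -1.23, 2.14, 0.94, 0.95, 1.4]), (0.27, [-0.27, 0.38, 0.04, 2.15, -0.03, 0.61, 2.27])]
142 [(0.27, [-0.91, 0.51, 0.81, 2.15, -0.57, 0.71, 1.2]), (0.27, [-0.68, 0.43, 0.52, 2.15, -0.35, 0.65, 1.0])]
t 22.35 pos [ 0.4086 -0.3168  0.1213] F [-2.8 -4.6  3.2] w 0.0006 j [ 1.05  0.55  0.07  2.04 -0.99  1.03  0.94]
lin [ 0.3655 -0.1703 -0.1423] mm [182.8 -85.1 -71.2] rot [ 0.0512 -0.3707 -0.1164] deg [  6.1 -44.5 -14. ]
t 22.35 pos [ 0.4086 -0.3168  0.1213] F [-2.8 -4.6  3.2] w 0.0006 j [ 1.05  0.55  0.07  2.04 -0.99  1.03  0.94]
lin [ 0.3655 -0.1703 -0.1423] mm [182.8 -85.1 -71.2] rot [ 0.3411 -0.2584 -0.8225] deg [ 40.9 -31.  -98.7]
```

```bash
python3 -m pendant '[{"gripper":-1,"linear":[0.09,-0.04,-0.06],"delta_rot":[0.34,-0.26,-0.82]},{"gripper":-1,"linear":[0.18,-0.08,-0.1],"delta_rot":[0.34,-0.26,-0.82]},{"gripper":-0.3,"linear":[0.27,-0.12,-0.14],"delta_rot":[0.34,-0.26,-0.82]},{"gripper":-0.3,"linear":[0.36,-0.17,-0.14],"delta_rot":[0.34,-0.26,-0.82]},{"gripper":-0.3,"linear":[0.36,-0.17,-0.14],"delta_rot":[0.34,-0.26,-0.82]}]' | grep -E "pos|^force"
python3 - <<'E'
from ik import *
plan([.45,-.02,.3],head(180))
E
```

```text
position: [0.4243, -0.1919, 0.2978]
force: [0.4, -0.7, -0.5]
t 22.85 pos [ 0.4243 -0.1919  0.2978] F [ 0.4 -0.7 -0.5] w 0.0198 j [ 0.78  0.14 -0.03  1.95 -0.55  1.22  0.83]
lin [ 0.3096 -0.0192  0.1571] mm [154.8  -9.6  78.5] rot [ 0.2707 -0.089  -0.8046] deg [ 32.5 -10.7 -96.6]
```

```bash
python3 -m pendant '[{"gripper":-0.3,"linear":[0.06,0,0.03],"delta_rot":[0.27,-0.09,-0.8]},{"gripper":-0.3,"linear":[0.12,0,0.06],"delta_rot":[0.27,-0.09,-0.8]},{"gripper":-0.3,"linear":[0.18,0,0.09],"delta_rot":[0.27,-0.09,-0.8]},{"gripper":-0.2,"linear":[0.24,-0.01,0.12],"delta_rot":[0.27,-0.09,-0.8]},{"gripper":-0.2,"linear":[0.3,-0.02,0.155],"delta_rot":[0.27,-0.09,-0.8]}]' | grep -E "pos|^force"
python3 - <<'E'
from ik import *
plan([.46,.05,.3],head(232))
E
```

```text
position: [0.4488, -0.026, 0.2955]
force: [-0.2, 0.2, -0.1]
t 23.35 pos [ 0.4488 -0.026   0.2955] F [-0.2  0.2 -0.1] w 0.0366 j [ 0.52  0.07 -0.27  1.97 -0.34  1.16  0.98]
lin [0.111  0.0981 0.0418] mm [55.5 49.1 20.9] rot [ 0.1847  0.0231 -0.8975] deg [  22.2    2.8 -107.7]
```

```bash
python3 -m pendant '[{"gripper":-0.2,"linear":[0.05,0.05,0.02],"delta_rot":[0.18,0.02,-0.9]},{"gripper":-0.2,"linear":[0.1,0.1,0.04],"delta_rot":[0.18,0.02,-0.9]},{"gripper":-0.2,"linear":[0.11,0.1,0.04],"delta_rot":[0.18,0.02,-0.9]},{"gripper":-0.2,"linear":[0.11,0.1,0.04],"delta_rot":[0.18,0.02,-0.9]},{"gripper":-0.2,"linear":[0.11,0.1,0.04],"delta_rot":[0.18,0.02,-0.9]}]' | grep -E "pos|^force"
python3 - <<'E'
from ik import *
plan([.45,.07,.28],head(232))
E
```

```text
position: [0.4609, 0.0493, 0.3007]
force: [-0.3, -0.1, 0.4]
t 23.85 pos [0.4609 0.0493 0.3007] F [-0.3 -0.1  0.4] w 0.0369 j [ 0.39  0.11 -0.41  1.89 -0.19  1.19  1.39]
lin [0.0266 0.0256 0.0504] mm [13.3 12.8 25.2] rot [ 0.1136  0.016  -0.5457] deg [ 13.6   1.9 -65.5]
```

```bash
python3 -m pendant '[{"gripper":-0.2,"linear":[0.03,0.025,0.02],"delta_rot":[0.114,0.016,-0.546]},{"gripper":-0.2,"linear":[0.03,0.025,0.05],"delta_rot":[0.114,0.016,-0.546]},{"gripper":-0.2,"linear":[0.03,0.025,0.05],"delta_rot":[0.114,0.016,-0.546]},{"gripper":-0.2,"linear":[0.03,0.025,0.05],"delta_rot":[0.114,0.016,-0.546]},{"gripper":-0.2,"linear":[0.03,0.025,0.05],"delta_rot":[0.114,0.016,-0.546]}]' | grep -E "pos|^force"
python3 - <<'E'
from ik import *
plan([.442,.087,.22],head(232)); c=snap("wrist","w4")
E
```

```text
position: [0.4484, 0.0698, 0.2801]
force: [-1.5, -0.6, -0.2]
t 24.35 pos [0.4484 0.0698 0.2801] F [-1.5 -0.6 -0.2] w 0.0367 j [ 0.33  0.11 -0.52  1.93 -0.03  1.15  1.9 ]
lin [-0.0059  0.026   0.1228] mm [-3.  13.  61.4] rot [ 0.0407  0.0055 -0.1958] deg [  4.9   0.7 -23.5]
```

```bash
python3 -m pendant '[{"gripper":-0.2,"linear":[-0.006,0.026,0.05],"delta_rot":[0.041,0.006,-0.196]},{"gripper":-0.2,"linear":[-0.006,0.026,0.1],"delta_rot":[0.041,0.006,-0.196]},{"gripper":-0.2,"linear":[-0.006,0.026,0.123],"delta_rot":[0.041,0.006,-0.196]},{"gripper":-0.2,"linear":[-0.006,0.026,0.123],"delta_rot":[0.041,0.006,-0.196]}]' | grep -E "pos|^force"
python3 - <<'E'
from ik import *
plan([.4418,.0867,.12],head(232.3));plan([.4418,.0867,.061],head(232.3))
E
```

```text
position: [0.4403, 0.0872, 0.2186]
force: [-0.5, -0.1, 0.1]
t 24.8 pos [0.4403 0.0872 0.2186] F [-0.5 -0.1  0.1] w 0.037 j [ 0.28  0.16 -0.58  2.03  0.1   0.98  2.12]
lin [-0.0017 -0.0037  0.1971] mm [-0.9 -1.8 98.6] rot [ 0.0015 -0.0016 -0.0052] deg [ 0.2 -0.2 -0.6]
t 24.8 pos [0.4403 0.0872 0.2186] F [-0.5 -0.1  0.1] w 0.037 j [ 0.28  0.16 -0.58  2.03  0.1   0.98  2.12]
lin [-0.0021 -0.004   0.3151] mm [ -1.   -2.  157.6] rot [ 0.0015 -0.0016 -0.0052] deg [ 0.2 -0.2 -0.6]
```

```bash
python3 -m pendant '[{"gripper":-0.2,"linear":[-0.002,-0.004,0.06],"delta_rot":[0.001,-0.001,-0.005]},{"gripper":-0.2,"linear":[-0.002,-0.004,0.13],"delta_rot":[0.001,-0.001,-0.005]},{"gripper":-0.2,"linear":[-0.002,-0.004,0.19],"delta_rot":[0.001,-0.001,-0.005]},{"gripper":-0.2,"linear":[-0.002,-0.004,0.23],"delta_rot":[0.001,-0.001,-0.005]},{"gripper":-0.2,"linear":[-0.002,-0.004,0.23],"delta_rot":[0.001,-0.001,-0.005]}]' | grep -E "pos|^force"
python3 - <<'E'
from ik import *
plan([.4418,.0867,.061],head(232.3))
E
```

```text
position: [0.4429, 0.0851, 0.1034]
force: [-1.2, -0.7, 1.1]
t 25.3 pos [0.4429 0.0851 0.1034] F [-1.2 -0.7  1.1] w 0.0367 j [ 0.21  0.35 -0.53  2.13  0.26  0.73  1.99]
lin [-0.0013  0.0036  0.0848] mm [-0.6  1.8 42.4] rot [ 0.0008 -0.001  -0.0031] deg [ 0.1 -0.1 -0.4]
```

```bash
python3 -m pendant '[{"gripper":-0.2,"linear":[-0.001,0.003,0.03],"delta_rot":[0,0,-0.003]},{"gripper":-0.2,"linear":[-0.001,0.003,0.06],"delta_rot":[0,0,-0.003]},{"gripper":-0.2,"linear":[-0.001,0.003,0.081],"delta_rot":[0,0,-0.003]},{"gripper":-0.2,"linear":[-0.001,0.003,0.081],"delta_rot":[0,0,-0.003]}]' | grep -E "pos|^force"
python3 - <<'E'
from ik import *
plan([.4418,.0867,.061],head(232.3))
E
python3 -m pendant '[{"gripper":-0.5,"linear":[0,0,0],"delta_rot":[0,0,0]},{"gripper":-0.65,"linear":[0,0,0],"delta_rot":[0,0,0]},{"gripper":-1,"linear":[0,0,0],"delta_rot":[0,0,0]},{"gripper":-1,"linear":[0,0,0],"delta_rot":[0,0,0]}]' 20
```

```text
position: [0.4437, 0.0868, 0.0645]
force: [-0.6, 0.1, -0.0]
t 25.7 pos [0.4437 0.0868 0.0645] F [-0.6  0.1 -0. ] w 0.0367 j [ 0.17  0.42 -0.49  2.15  0.33  0.64  1.93]
lin [0.0025 0.0029 0.0071] mm [1.2 1.4 3.5] rot [-0.0008  0.0001  0.0013] deg [-0.1  0.   0.2]
clock: 26.1
position: [0.4425, 0.0884, 0.0651]
tool_rot: [-1.392, 2.815, -0.0]
force: [-5.2, 4.2, 7.2]
grip_width: 0.0139
grip_force: 20.0
```

```bash
python3 -m pendant '[{"gripper":-1,"linear":[0,0,0],"delta_rot":[0,0,0.05]},{"gripper":-1,"linear":[0,0,0],"delta_rot":[0,0,0.1]},{"gripper":-1,"linear":[0,0,0],"delta_rot":[0,0,0.15]},{"gripper":-1,"linear":[0,0,0],"delta_rot":[0,0,0.2]},{"gripper":-1,"linear":[0,0,0],"delta_rot":[0,0,0.25]}]' 30; python3 - <<'E'
from ik import *
plan([.4425,.0884,.0651],head(232.3-90))
E
```

```text
clock: 26.6
position: [0.4432, 0.0876, 0.0652]
tool_rot: [-0.609, 3.08, -0.001]
force: [-1.9, -0.2, 4.4]
grip_width: 0.0138
grip_force: 30.0
t 26.6 pos [0.4432 0.0876 0.0652] F [-1.9 -0.2  4.4] w 0.0138 j [ 0.06  0.4  -0.37  2.16  0.24  0.62  1.48]
lin [0.0007 0.0021 0.0001] mm [0.4 1.1 0.1] rot [-1.000e-04  1.000e-03  5.004e-01] deg [-0.   0.1 60.1]
```

```bash
python3 -m pendant '[{"gripper":-1,"linear":[0,0,0],"delta_rot":[0,0,0.05]},{"gripper":-1,"linear":[0,0,0],"delta_rot":[0,0,0.1]},{"gripper":-1,"linear":[0,0,0],"delta_rot":[0,0,0.15]},{"gripper":-1,"linear":[0,0,0],"delta_rot":[0,0,0.2]},{"gripper":-1,"linear":[0,0,0],"delta_rot":[0,0,0.25]}]' | grep -E "^force|pos"; python3 -m pendant '[{"gripper":-1,"linear":[0,0,0],"delta_rot":[0,0,0.05]},{"gripper":-1,"linear":[0,0,0],"delta_rot":[0,0,0.1]},{"gripper":-1,"linear":[0,0,0],"delta_rot":[0,0,0.15]},{"gripper":-1,"linear":[0,0,0],"delta_rot":[0,0,0.2]},{"gripper":-1,"linear":[0,0,0],"delta_rot":[0,0,0.25]}]'| grep -E "^force|pos"; python3 - <<'E'
from ik import *
plan([.4425,.0884,.0651],head(232.3-90))
E
```

```text
position: [0.4434, 0.0864, 0.0651]
force: [-2.0, -3.3, 3.8]
position: [0.4429, 0.0853, 0.0651]
force: [-3.6, -5.1, 6.8]
t 27.6 pos [0.4429 0.0853 0.0651] F [-3.6 -5.1  6.8] w 0.0135 j [-0.15  0.38 -0.12  2.16  0.08  0.6   0.59]
lin [0.0046 0.0044 0.    ] mm [2.3 2.2 0. ] rot [-0.0008  0.0011 -0.0004] deg [-0.1  0.1 -0. ]
```

```bash
python3 -m pendant '[{"gripper":-1,"linear":[0,0,0],"delta_rot":[0,0,0]},{"gripper":-1,"linear":[0,0,0],"delta_rot":[0,0,0]},{"gripper":-0.5,"linear":[0,0,0],"delta_rot":[0,0,0]},{"gripper":-0.2,"linear":[0,0,0],"delta_rot":[0,0,0]},{"gripper":-0.2,"linear":[0,0,0],"delta_rot":[0,0,0]}]' | grep -E "^force|pos|width"; python3 -m pendant '[{"gripper":-0.2,"linear":[0,0,-0.05],"delta_rot":[0,0,0]},{"gripper":-0.2,"linear":[0,0,-0.12],"delta_rot":[0,0,0]},{"gripper":-0.2,"linear":[0,0,-0.22],"delta_rot":[0,0,0]},{"gripper":-0.2,"linear":[0,0,-0.32],"delta_rot":[0,0,0]},{"gripper":-0.2,"linear":[0,0,-0.4],"delta_rot":[0,0,0]}]'| grep -E "^force|pos"; python3 - <<'E'
from ik import *
k=snap("scene","k9"); W=cloud(k); z=W[...,2]; x,y=W[...,0],W[...,1]; V=k["p"].max(2)
m=(k["d"]>0)&(z>.06)&(z<.09)&(x>.38)&(x<.52)&(y>0)&(y<.16)&(V<60); print("knob scene",m.sum(),cv2.minAreaRect((W[m][:,:2]*1000).astype(np.float32)))
c=snap("side","sC"); W=cloud(c); D=W-RB; a,b,z=D@RX,D@RY,W[...,2]
top=(c["d"]>0)&(abs(z-.112)<.006)&(abs(b)<.025)&(a>-.08)&(a<.12); print("top a",np.percentile(a[top],[.5,99.5]),"b",np.percentile(b[top],[2,98]),np.polyfit(a[top],z[top],1),np.polyfit(a[top],b[top],1))
cv2.imwrite("pics/fin.png",np.hstack([cv2.resize(c["p"][150:350,180:460,::-1],(490,350)),cv2.resize(k["p"][130:230,240:340,::-1],(300,350))]))
E
```

```text
position: [0.4439, 0.0875, 0.0648]
force: [-0.9, 0.0, -0.3]
grip_width: 0.0329
position: [0.4436, 0.0877, 0.2676]
force: [1.6, 0.3, -0.1]
knob scene 198 ((443.6081237792969, 89.16423034667969), (18.55315589904785, 59.591583251953125), 48.42241668701172)
top a [-0.04865496  0.09630822] b [-0.01238862  0.01152447] [-0.00456685  0.11138221] [-0.0078795  -0.00070051]
```

View pics/fin.png

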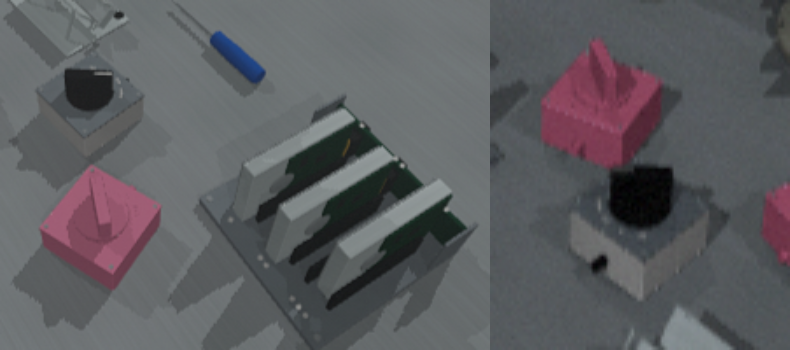

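The final views show the drive seated level and in line, and the knob pointer towards three dots. I'll check the knob angle once more from the other cameras.

```bash
python3 - <<'E'
from ik import *
snap("wrist","w9")
for n,lo in(("sC",.075),("w9",.075),("k9",.075),("side0",.075),("scene0",.075)):
    c=load(n); W=cloud(c); x,y,z=W[...,0],W[...,1],W[...,2]; V=c["p"].max(2)
    m=(c["d"]>0)&(z>lo)&(z<.095)&(x>.4)&(x<.485)&(y>.045)&(y<.13)
    P=W[m][:,:2]; 
    if len(P)<20: print(n,len(P)); continue
    u=np.linalg.svd(P-P.mean(0),full_matrices=False)[2][0]; print(n,len(P),P.mean(0).round(4),"pca",np.degrees(np.arctan2(u[1],u[0])).round(1),cv2.minAreaRect((P*1000).astype(np.float32))[1:])
print(r.sense()["force"].round(1),r.sense()["clock"])
E
```

```text
sC 215 [0.4395 0.0831] pca -37.3 ((15.933358192443848, 59.68433380126953), 51.612159729003906)
w9 514 [0.439  0.0875] pca -37.8 ((13.0657958984375, 60.160282135009766), 52.41621398925781)
k9 119 [0.4452 0.0904] pca 141.5 ((17.466272354125977, 59.152374267578125), 47.23806381225586)
side0 167 [0.4384 0.0821] pca -128.4 ((61.469093322753906, 13.939054489135742), 52.58345031738281)
scene0 75 [0.4468 0.0918] pca 51.4 ((63.885231018066406, 13.860363006591797), 52.772335052490234)
[-0.3  0.4 -1.2] 28.75
```

The knob is at -37.8 deg, within a degree of the bay 3 mark. The drive is home and the hand is clear, so I'm handing in.

```bash
python3 -c "
from workcell import r
print(r.finish_job())"
```

```text
the job is handed in; nothing more can be done
None
```

The job is handed in at about 29 s of the 69 s allowed; no verdict was shown. The drive is in the right bay, pushed until it stopped moving under 33 N, the knob is within about a degree of three dots, and everything is released. The parked drives, screwdriver and tray were never touched as far as I could see.

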